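# Pack the roasting skewers into the clamped carrying rack

### The job

Pack every roasting skewer on the table into the carrying rack: loosen the clamp knob fully, slide the gate all the way back, and push each skewer rod-first through its own hole in the rack's steel flange until its handle rests against the flange. When all are in, slide the gate fully forward again behind the handles and turn the clamp knob fully tight. Leave the mug, the jar and the carton where they are.

Things in the scene. Friction and masses are not known exactly. Their poses are not given: they have to be found in the camera images.
- rack: carrying rack, fixed to the table: plywood base 275 x 290 mm, 12 mm thick (its top at z = 12 mm), with an upright steel flange (10 mm thick, top 62 mm above the table, from x = -65 to +155 mm) standing across it. Origin on the table under the base. Its y axis is the direction in which skewers are pushed in; the flange face that the handles meet lies at y = +100 mm. A guide rail for the gate runs along y at x = -90 mm
- hole1 (a point): centre of the mouth of a round 17 mm hole through the rack's flange, in the face that the handles meet, 12 mm above the rack's base (24 mm above the table), at x = -35 mm of the rack; a skewer's handle lying on the base has its rod at this height. Axes as the rack's
- hole2 (a point): centre of the mouth of a round 17 mm hole through the rack's flange, in the face that the handles meet, 12 mm above the rack's base (24 mm above the table), at x = 18 mm of the rack; a skewer's handle lying on the base has its rod at this height. Axes as the rack's
- hole3 (a point): centre of the mouth of a round 17 mm hole through the rack's flange, in the face that the handles meet, 12 mm above the rack's base (24 mm above the table), at x = 71 mm of the rack; a skewer's handle lying on the base has its rod at this height. Axes as the rack's
- hole4 (a point): centre of the mouth of a round 17 mm hole through the rack's flange, in the face that the handles meet, 12 mm above the rack's base (24 mm above the table), at x = 124 mm of the rack; a skewer's handle lying on the base has its rod at this height. Axes as the rack's
- gate (a joint): travel of the gate (carriage and gate bar, one piece) along its rail, in m: 0 = fully forward (the bar 3 mm behind the handle ends of skewers that are home), 0.12 = fully back (towards the rack's -y). Held fast while the clamp knob is tight; slides with about 1.5 N when it is loose
- gate_bar (a point): centre of the aluminium gate bar, 222 x 12 mm and 26 mm high (14.5 to 40.5 mm above the table), lying along the rack's x across all the handles. It moves with the gate; axes as the rack's
- knob (a joint): angle of the clamp knob, in rad: 0 = fully tight, 1.4 = fully loose; grows anticlockwise seen from above. It has a stop at either end, a stiffness of about 0.2 N m, and stays where it is left
- knob_grip (a point): centre of the grip of the clamp knob: an upright black bar 58 mm long, 14 mm thick and 28 mm high (55 to 83 mm above the table), on top of the gate's dark steel carriage block (44 x 50 mm, top at 46 mm). The point lies on the knob's vertical axis, 69 mm above the table. The long side of the bar lies along this point's y axis (along the rail when tight, nearly across it when loose). The knob rides with the gate and can serve to drag it
- skewer1_handle (a point): roasting skewer 1, 170 mm long, 110 g: square wooden handle 80 x 24 x 24 mm and a round-tipped steel rod, 10 mm thick, standing 90 mm out of the handle's end. The point is the centre of the handle; its x axis runs along the skewer towards the rod's tip. May be absent
- skewer1_shoulder (a point): on skewer 1, the centre of the handle's end face from which the rod comes, 40 mm from the handle's centre; same axes (x towards the tip, which is 90 mm further). May be absent
- skewer2_handle (a point): roasting skewer 2, 170 mm long, 110 g: square wooden handle 80 x 24 x 24 mm and a round-tipped steel rod, 10 mm thick, standing 90 mm out of the handle's end. The point is the centre of the handle; its x axis runs along the skewer towards the rod's tip. May be absent
- skewer2_shoulder (a point): on skewer 2, the centre of the handle's end face from which the rod comes, 40 mm from the handle's centre; same axes (x towards the tip, which is 90 mm further). May be absent
- skewer3_handle (a point): roasting skewer 3, 170 mm long, 110 g: square wooden handle 80 x 24 x 24 mm and a round-tipped steel rod, 10 mm thick, standing 90 mm out of the handle's end. The point is the centre of the handle; its x axis runs along the skewer towards the rod's tip. May be absent
- skewer3_shoulder (a point): on skewer 3, the centre of the handle's end face from which the rod comes, 40 mm from the handle's centre; same axes (x towards the tip, which is 90 mm further). May be absent
- skewer4_handle (a point): roasting skewer 4, 170 mm long, 110 g: square wooden handle 80 x 24 x 24 mm and a round-tipped steel rod, 10 mm thick, standing 90 mm out of the handle's end. The point is the centre of the handle; its x axis runs along the skewer towards the rod's tip. May be absent
- skewer4_shoulder (a point): on skewer 4, the centre of the handle's end face from which the rod comes, 40 mm from the handle's centre; same axes (x towards the tip, which is 90 mm further). May be absent
- mug: white mug, 80 mm wide, 90 mm high, a bystander; origin under its centre
- jar: brown mustard jar with a white lid, 64 mm wide, 80 mm high, a bystander; origin under its centre
- carton: cardboard carton 120 x 60 x 45 mm, a bystander; origin under its centre

How it is judged:
By the outcome, as a careful person would: the job done as asked, in the order asked, and still so for the second after the job is handed in, with the robot touching nothing.
Of skewer1, skewer2, skewer3, skewer4 only 3 to 4 are there at a start; the rules pass over those that are not, and their reading is None.
At some moment in a run one of skewer1, skewer2, skewer3, skewer4 may be knocked a few centimetres aside while the robot is not near it.
Once in a run the grip may slacken for a moment while it holds something.
It also fails if it takes over 210 s, if anything falls off the work surface, if the arm or the gripper's body presses on something with over 40 N, if the wrist force passes 120 N, or if a joint passes its speed limit or range.

### The arm

A 6-joint arm with a two-finger parallel gripper is mounted at the origin on the work surface. World frame = base frame: x ahead of the robot, y to its left, z up, the work surface at z = 0. Lengths are in m, angles in degrees, forces in N, time in s.
With the tool pointing down it reaches from about 0.35 to 0.875 m from the base axis. Payload 4.2 kg.
Tool frame: the origin (TCP) lies at the centre of the arm's flange, where the gripper is bolted on; the fingertips stand 182 mm ahead of it and the grasp point (between the pads) lies 164 mm ahead of it (r.nose_length is the distance from the TCP to the fingertips, in m); z points along the fingers, y is the line along which they close (so a half turn about z gives the same grasp; the last joint's range is limited). The gripper opens to 87 mm and grips with 3 to 60 N. Pads are 19 mm wide; open, the fingers measure 117 mm over their backs; the gripper's body (75 mm by 190 mm) begins 51 mm behind the grasp point.
Start: joints at [-60.756, 22.042, 0.453, 0, -68.411, -14.817], TCP at [0.156, -0.605, 0.405] pointing down, gripper open.
Joint ranges: [-179.83, 179.83], [-69.29, 118.12], [-61.27, 80.66], [-181.25, 117.63], [-171.15, -9.14], [-177.46, 177.46]. Speed limits (degrees/s): [159.86, 159.86, 180, 180, 180, 180].

### API

Orientations are given as a 3x3 rotation matrix whose columns are the frame's x, y, z axes.
In Python, from station import r, vision gives the robot as it stands. The module is installed in compiled form; this text tells all that it offers.
- The arm moves only by the shell command python3 -m creep 'ROWS'. ROWS is JSON, a list of rows, each a list of 7 numbers: the opening, from -1 (shut) to 1 (fully open), then the shift along the tool's x, y, z in mm, then the turn, a rotation vector about the tool's x, y, z in degrees. A call has 1 to 8 rows; each row is the pose to reach, as a shift and turn from the pose commanded when the call began, along the tool's axes at that moment; what a row does not reach only later rows make up. A row lasts 1/12 s, in which the tool goes at most 41.7 mm and 7.16 degrees, less where a joint would pass 70% of its speed; a pose out of reach is approached as far as the arm can. A call with a gripper value outside its range is refused whole. The fingers move at their own pace and stop on an object; the grip force is fixed at half the most. Time passes only in rows, so rows that repeat a pose let the fingers close. It gives the time, the measured TCP pose, the force, the opening and the grip force at its end, in the units of the state.
- r.sense(): the state, without advancing time (a new reading comes with each control period).
- vision.capture(name): name is "scene" or "side" or "wrist"; returns (picture, depth): 420x560x3 uint8, red, green, blue; 420x560 float32, m along the optical axis (not along the pixel's ray), 0 where there is no reading.
- vision.camera_model(name): a dict with "vertical_fov" (degrees; the focal length in pixels is half the picture's height over the tangent of half this angle, whatever the lens; pixels are square), "cx", "cy" (the principal point, pixels), "extrinsics" (4x4, takes a point from camera to world coordinates); the wrist camera has in their place "mount" (4x4, takes a point from camera to tool coordinates, whose origin is the TCP and whose axes are the flange's). Camera axes: x right, y down, z forward; pixel columns grow to the right and rows downward; lengths in m; the calibration is good to about 2 mm. A picture is of the moment at which its call begins: read the wrist's pose just before it. camera_model takes no time and is no camera call.
- r.finish_job(): hands the job in; it is judged then, once.
Trained networks look in the newest picture that a camera, given by its name, has taken for a name from the list of things; names that differ only in an ending like _2 or _b are one class to them, and where a whole thing is asked for, a point or a joint stands for the part that bears it (a point fixed in the world has none). Each returns a list of dicts, best first, with "conf" (0 to 1); they miss things now and then, are a little off and sometimes report something else, mostly with a low value. They report only what shows in the picture. A call takes as long as a camera call.
- vision.find_in(camera, thing): "uv" ([column, row] in pixels, amid what is visible of it).
- vision.cut_out(camera, thing): "region" (420x560 bool, what is visible of it) and "uv" ([column, row] in pixels, amid what is visible of it).
The state is a dict: "time_s": time; "joints": joint angles; "joint_velocities": joint speeds; "effort": joint torques, N m; "tcp_pos": TCP position; "ee_rot": TCP orientation; "wrist_force": force on the tool from outside, world axes, zero at the start; "moment": the same for the moment, N m; "gripper_width": opening from 0.0 (shut) to 1.0 (fully open); "gripper_force": force on a finger pad.
Only numpy, scipy, OpenCV 4.12 (cv2) and the standard library are available. Lean on these libraries where they do the work, as an engineer would, in place of code of your own. Each camera call takes 0.05 s, during which the arm holds its last target. There are 200 camera calls.

## Working session

There is one attempt and no reset: what is moved stays moved. The work goes in short steps, Python scripts to look and compute and a shell command to move; the robot and the scene stay as the last step left them, time stands still between calls to the robot, and variables do not carry over. Pictures are saved under pics/ and viewed, at most 14 in all, crops included, and the job is handed in when it is done.

```bash
mkdir -p pics; ls
cat > h.py <<'E'
import numpy as np, cv2
from station import r, vision
def cam(n):
    m=vision.camera_model(n); s=r.sense()
    if 'mount' in m:
        T=np.eye(4);T[:3,:3]=s['ee_rot'];T[:3,3]=s['tcp_pos'];E=T@np.array(m['mount'])
    else: E=np.array(m['extrinsics'])
    f=210/np.tan(np.radians(m['vertical_fov'])/2)
    return f,m['cx'],m['cy'],E
def cap(n,save=None):
    c=cam(n); p,d=vision.capture(n)
    if save: cv2.imwrite('pics/'+save,p[:,:,::-1])
    return p,d,c
def world(d,c):
    f,cx,cy,E=c
    v,u=np.mgrid[:420,:560]
    P=np.stack([(u-cx)/f*d,(v-cy)/f*d,d],-1)
    W=P@E[:3,:3].T+E[:3,3]; W[d<=0]=np.nan
    return W
def onplane(uv,z,c):
    f,cx,cy,E=c
    q=E[:3,:3]@np.array([(uv[0]-cx)/f,(uv[1]-cy)/f,1.]); t=(z-E[2,3])/q[2]
    return E[:3,3]+t*q
def pix(p,c):
    f,cx,cy,E=c
    q=E[:3,:3].T@(np.asarray(p)-E[:3,3]); return np.array([f*q[0]/q[2]+cx,f*q[1]/q[2]+cy])
E
cat > a.py <<'E'
from h import *
np.set_printoptions(precision=4,suppress=True)
print(r.sense())
for n in ['scene','side']:
    p,d,c=cap(n,n+'0.png'); W=world(d,c); print(n,c)
    for t in ['rack','gate_bar','knob_grip','skewer1_handle','mug','jar','carton']:
        for o in vision.cut_out(n,t)[:5]:
            m=o['region']; w=W[m]; w=w[~np.isnan(w[:,0])]
            print(t,round(o['conf'],2),o['uv'],m.sum(),np.nanmedian(w,0) if len(w) else '')
E
python3 a.py
```

```text
pics
{'time_s': 0.0, 'joints': array([-60.7575,  22.0905,   0.3793,  -0.0274, -68.4115, -14.8175]), 'joint_velocities': array([-0.0764,  0.0531, -0.0757, -0.1181, -0.0273, -0.0086]), 'effort': array([  0.0011, -39.0672,  18.7408,   4.22  ,   0.0109,  -0.0002]), 'tcp_pos': array([ 0.1557, -0.6051,  0.4037]), 'ee_rot': array([[-0.9685, -0.2489, -0.0007],
       [-0.2489,  0.9685,  0.0021],
       [ 0.0001,  0.0022, -1.    ]]), 'wrist_force': array([ 0.5117,  0.8939, -0.4132]), 'moment': array([0.0012, 0.0066, 0.0344]), 'gripper_force': 0.0, 'gripper_width': 1.002268645527964}
scene (np.float64(397.49497602061393), 277.54156919243513, 207.51982288559566, array([[-0.5711,  0.5696, -0.5911,  1.114 ],
       [ 0.8208,  0.4089, -0.3989,  0.4434],
       [ 0.0145, -0.713 , -0.701 ,  0.7671],
       [ 0.    ,  0.    ,  0.    ,  1.    ]]))
rack 0.82 [297.4, 246.4] 10688 [0.5704 0.1329 0.0137]
gate_bar 0.91 [307.4, 223.8] 1181 [0.5127 0.1236 0.041 ]
knob_grip 0.75 [170.5, 172.9] 375 [ 0.5473 -0.308   0.0183]
knob_grip 0.59 [317.5, 200.9] 255 [0.4481 0.119  0.074 ]
knob_grip 0.24 [213.9, 151.6] 
[... 265 characters left out ...]

carton 0.81 [419.6, 288.4] 1626 [0.535 0.423 0.045]
side (np.float64(420.11597244653), 284.66861600597895, 211.9727189539091, array([[-0.9832, -0.128 ,  0.1298,  0.3986],
       [-0.1823,  0.7018, -0.6886,  0.7982],
       [-0.003 , -0.7008, -0.7134,  0.8537],
       [ 0.    ,  0.    ,  0.    ,  1.    ]]))
rack 0.81 [274.9, 254.0] 9693 [0.5461 0.1422 0.0154]
gate_bar 0.93 [288.4, 241.6] 1081 [0.5124 0.1266 0.0412]
knob_grip 0.73 [321.3, 241.3] 179 [0.4421 0.1215 0.0823]
skewer1_handle 0.57 [347.2, 156.9] 241 [ 0.394  -0.274   0.0222]
mug 0.82 [325.9, 354.9] 2101 [0.3911 0.3927 0.049 ]
jar 0.75 [237.8, 158.6] 575 [ 0.7216 -0.1729  0.0565]
carton 0.7 [262.4, 360.9] 2207 [0.5143 0.4322 0.0458]
```

View pics/scene0.png

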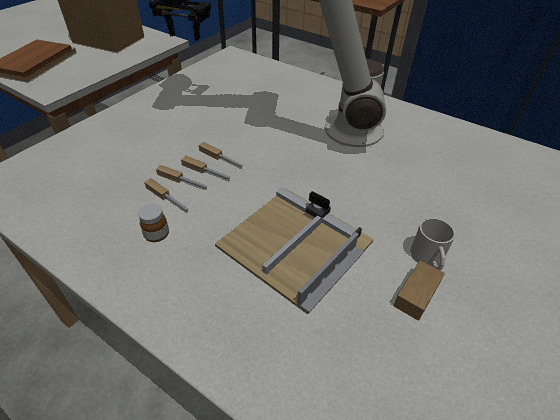

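View pics/side0.png

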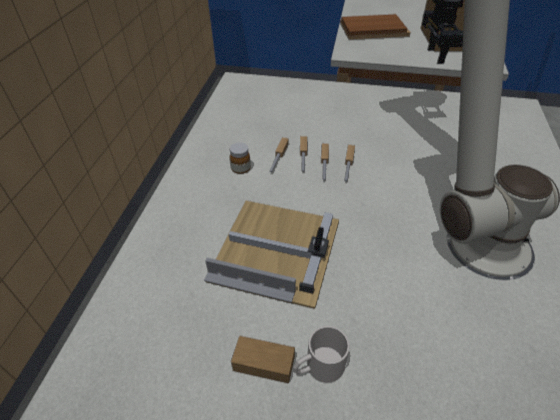

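The scene image shows four skewers (handles about [210,150], [193,162], [169,172], [156,187]) with their rods pointing towards the rack. The knob is at [318,203], the bar near [297,243], the flange at [330,265]. The side image agrees with this. Next I'll measure these in 3D.

```bash
cat > b.py <<'E'
from h import *
np.set_printoptions(precision=4,suppress=True)
H={}
for n in ['scene','side']:
    p,d,c=cap(n); W=world(d,c); x,y,z=W[...,0],W[...,1],W[...,2]
    hsv=cv2.cvtColor(p,cv2.COLOR_RGB2HSV)
    # flange top
    m=(z>.056)&(z<.068)&(x>.4)&(x<.75)&(y>.13)&(y<.32)&(hsv[...,1]<60)
    q=W[m]; q=q[q[:,1]>.16]
    if len(q):
        rc=cv2.minAreaRect(q[:,:2].astype(np.float32)); print(n,'flange top',m.sum(),rc,q.mean(0))
    o=vision.cut_out(n,'gate_bar')[0]['region']; q=W[o]; q=q[abs(q[:,2]-.0405)<.006]
    rc=cv2.minAreaRect(q[:,:2].astype(np.float32)); print('bar',rc,q.mean(0))
    m=(z>.07)&(z<.095)&(x>.38)&(x<.5)&(y>.03)&(y<.2); q=W[m]; print('knob',m.sum(),np.median(q,0),cv2.minAreaRect(q[:,:2].astype(np.float32)))
    ws=(hsv[...,1]>80)&(hsv[...,0]<25)
    m=(abs(z-.0125)<.006)&ws&(x>.35)&(x<.8)&(y>-.05)&(y<.35); q=W[m]; print('base',cv2.minAreaRect(q[:,:2].astype(np.float32)),np.median(q[:,2]))
    # skewers
    m=(x>.3)&(x<.65)&(y>-.45)&(y<-.12)&ws&(z<.04)
    k,L,st,ce=cv2.connectedComponentsWithStats(m.astype(np.uint8))
    for i in range(1,k):
        if st[i,4]<60: continue
        R=L==i; w=W[R&(z>.017)]
        if len(w)<20: continue
        rc=cv2.minAreaRect(w[:,:2].astype(np.float32))
        _,_,V=np.linalg.svd(w[:,:2]-w[:,:2].mean(0),full_matrices=False)
        v=V[0]*np.sign(V[0,1])
        print('skew',ce[i],st[i,4],w.mean(0),rc,'yaw',np.degrees(np.arctan2(v[1],v[0])))
E
python3 b.py
```

```text
scene flange top 448 ((0.5885727405548096, 0.2331027239561081), (0.011734905652701855, 0.22369711101055145), 84.20330810546875) [0.5986 0.2328 0.062 ]
bar ((0.0, 0.0), (0.0, 0.0), 0.0) [nan nan nan]
knob 157 [0.4467 0.1184 0.0807] ((0.4431734085083008, 0.11719876527786255), (0.05702692270278931, 0.015975894406437874), 87.4054183959961)
base ((0.5508726835250854, 0.11632052063941956), (0.2901642918586731, 0.2771987020969391), 84.28311920166016) 0.01270700514926193
skew [209.6077 150.1148] 209 [ 0.3947 -0.3009  0.024 ] ((0.3924116790294647, -0.3043741285800934), (0.07994720339775085, 0.024471020326018333), 88.40629577636719) yaw 89.07953740129953
skew [193.2328 163.8621] 232 [ 0.4753 -0.2958  0.0235] ((0.47372186183929443, -0.29795145988464355), (0.0251164548099041, 0.08284355700016022), 3.044092893600464) yaw 95.39276036170719
skew [168.7004 173.0648] 247 [ 0.5495 -0.3239  0.0238] ((0.5472937822341919, -0.3257565200328827), (0.023730572313070297, 0.08051596581935883), 7.538568019866943) yaw 99.1869786229167
skew [156.0958 188.2375] 240 [ 0.6181 -0.3029  0.024 ] ((0.6165833473205566, -
[... 834 characters left out ...]
22493677
skew [281.8087 146.087 ] 115 [ 0.6145 -0.2992  0.025 ] ((0.6155334711074829, -0.30296725034713745), (0.0744629055261612, 0.02181534841656685), 85.34943389892578) yaw 83.39067399826763
skew [324.6042 151.7188] 96 [ 0.473  -0.2923  0.0261] ((0.4735511839389801, -0.2968387007713318), (0.016605684533715248, 0.07573416084051132), 6.729150295257568) yaw 96.40519330969873
skew [349.85 153.52] 100 [ 0.3921 -0.2973  0.0261] ((0.392206072807312, -0.3020716607570648), (0.07746071368455887, 0.01979651115834713), 89.08171081542969) yaw 88.12859327177127b.py:13: RuntimeWarning: Mean of empty slice.
  rc=cv2.minAreaRect(q[:,:2].astype(np.float32)); print('bar',rc,q.mean(0))
  ret = um.true_divide(
```

```bash
cat > g.py <<'E'
# usage: g.py x y z yaw_y   (world TCP target m, tool y yaw deg; 'r' prefix: rack mm coords x y)
from h import *
import sys
from scipy.spatial.transform import Rotation as Ro
YAW=-5.75; O=np.array([.5339,.1327])
a=np.radians(YAW); RX=np.array([np.cos(a),np.sin(a)]); RY=np.array([-np.sin(a),np.cos(a)])
def rk(x,y): return O+RX*x/1000+RY*y/1000
def torack(p): q=np.asarray(p)[:2]-O; return 1000*np.array([q@RX,q@RY])
def go(p,z,yaw):
    s=r.sense(); R=np.array(s['ee_rot']); t=np.radians(yaw)
    Y=np.array([np.cos(t),np.sin(t),0]); Z=np.array([0,0,-1.]); T=np.stack([np.cross(Y,Z),Y,Z],1)
    d=R.T@(np.array([p[0],p[1],z])-s['tcp_pos'])*1000; w=Ro.from_matrix(R.T@T).as_rotvec(degrees=True)
    print('shift',d.round(1),'rot',w.round(1))
if __name__=='__main__':
    v=sys.argv[1:]
    if v[0]=='r': p=rk(float(v[1]),float(v[2])); v=v[1:]
    else: p=(float(v[0]),float(v[1]))
    go(p,float(v[2]),float(v[3]))
    s=r.sense(); R=np.array(s['ee_rot']); np.set_printoptions(precision=4,suppress=True)
    print('t',round(s['time_s'],1),'tcp',s['tcp_pos'],'rack',torack(s['tcp_pos']).round(1),'yawY',np.degrees(np.arctan2(R[1,1],R[0,1])).round(1),'F',s['wrist_force'],'M',s['moment'],'w',87*s['gripper_width'],s['gripper_force'],'J',s['joints'].round(0))
E
python3 g.py .4432 .1171 .30 -5.75
```

```text
shift [-458.4  628.   104.8] rot [  0.   -0.  110.2]
t 1.0 tcp [ 0.1557 -0.6053  0.4047] rack [-302.3 -772.1] yawY 104.4 F [ 0.624  -0.0684 -0.6518] M [-0.0075  0.0107  0.023 ] w 87.06675407585078 0.0 J [-61.  22.   0.  -0. -68. -15.]
```

```bash
python3 -m creep '[[1,-190,260,40,0,0,50],[1,-190,260,40,0,0,50],[1,-190,260,40,0,0,50],[1,-190,260,40,0,0,50],[1,-190,260,40,0,0,50],[1,-190,260,40,0,0,50],[1,-190,260,40,0,0,50],[1,-190,260,40,0,0,50]]'; python3 g.py .4432 .1171 .30 -5.75
```

```text
time_s: 1.67
tcp_pos: [0.2699, -0.319, 0.3669]
ee_rot: [[-0.81, 0.586, 0.001], [0.586, 0.81, -0.001], [-0.002, -0.0, -1.0]]
wrist_force: [1.3, 0.7, 0.5]
gripper_width: 0.998
gripper_force: 0.0
shift [115.4 454.9  66.6] rot [ 0.   0.1 59.9]
t 1.7 tcp [ 0.2699 -0.319   0.3669] rack [-217.4 -475.9] yawY 54.1 F [1.2698 0.6906 0.4944] M [-0.0022 -0.1592 -0.0791] w 86.79558402280733 0.0 J [-27.   4. -30.   0. -56. -99.]
```

```bash
python3 -m creep '[[1,80,200,60,0,0,-57],[1,80,200,60,0,0,-57],[1,80,200,60,0,0,-57],[1,80,200,60,0,0,-57],[1,80,200,60,0,0,-57],[1,80,200,60,0,0,-57],[1,80,200,60,0,0,-57],[1,80,200,60,0,0,-57]]'; python3 g.py .4432 .1171 .30 174.25
```

```text
time_s: 2.33
tcp_pos: [0.3212, -0.1097, 0.3067]
ee_rot: [[-0.927, -0.375, 0.0], [-0.375, 0.927, -0.0], [-0.0, -0.0, -1.0]]
wrist_force: [-0.1, 0.1, -0.3]
gripper_width: 0.999
gripper_force: 0.0
shift [-198.1  164.5    6.7] rot [ -0.    0.  -62.2]
t 2.3 tcp [ 0.3212 -0.1097  0.3067] rack [-187.3 -262.5] yawY 112.0 F [-0.0669  0.0523 -0.2964] M [0.0168 0.0751 0.0305] w 86.94914192335447 0.0 J [  9.  -0. -45.   0. -46. -77.]
```

```bash
python3 -m creep '[[1,-198,164.5,0,0,0,-57],[1,-198,164.5,0,0,0,-57],[1,-198,164.5,0,0,0,-57],[1,-198,164.5,0,0,0,-57],[1,-198,164.5,0,0,0,-57],[1,-198,164.5,0,0,0,-57],[1,-198,164.5,0,0,0,-57],[1,-198,164.5,0,0,0,-57]]'; python3 g.py .4432 .1171 .30 174.25
python3 - <<'E'
from g import *
p,d,c=cap('wrist','w1.png'); W=world(d,c);z=W[...,2]
m=(z>.074)&(z<.095)&(abs(W[...,0]-.443)<.05)&(abs(W[...,1]-.117)<.05)
q=W[m]; print(m.sum(), cv2.minAreaRect(q[:,:2].astype(np.float32)) if m.sum() else '', np.median(q,0))
E
```

```text
time_s: 3.0
tcp_pos: [0.4468, 0.1174, 0.3067]
ee_rot: [[-0.191, -0.982, 0.002], [-0.982, 0.191, 0.001], [-0.001, -0.001, -1.0]]
wrist_force: [-0.3, -0.7, -0.4]
gripper_width: 1.001
gripper_force: 0.0
shift [1.  3.5 6.7] rot [-0.1  0.  -5.3]
t 3.0 tcp [0.4468 0.1174 0.3067] rack [-85.2 -23.9] yawY 169.0 F [-0.2877 -0.6976 -0.4156] M [-0.0378  0.1689 -0.0051] w 87.05283919481805 0.0 J [ 35.  12. -30.   0. -48. -46.]
1442 ((0.440657377243042, 0.11543899774551392), (0.057322435081005096, 0.01404265034943819), 86.57707977294922) [0.44039896 0.11281149 0.08350515]
```

View pics/w1.png

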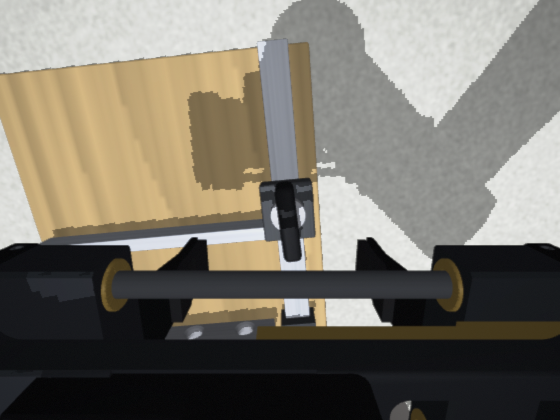

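The wrist view shows the knob as a black bar at [288,220] on its carriage, between the fingers. Now I'll descend and grip it.

```bash
python3 -m creep '[[1,1,4.5,0,0,0,-6.5],[1,1,4.5,30,0,0,-6.5],[1,1,4.5,71,0,0,-6.5],[1,1,4.5,71,0,0,-6.5],[-1,1,4.5,71,0,0,-6.5],[-1,1,4.5,71,0,0,-6.5],[-1,1,4.5,71,0,0,-6.5],[-1,1,4.5,71,0,0,-6.5]]'; python3 -m creep '[[-1,0,0,0,0,0,0],[-1,0,0,0,0,0,0],[-1,0,0,0,0,0,0],[-1,0,0,0,0,0,0]]'; python3 g.py .442 .116 .235 176
```

```text
time_s: 3.72
tcp_pos: [0.441, 0.1147, 0.2378]
ee_rot: [[-0.089, -0.996, 0.004], [-0.996, 0.089, 0.003], [-0.003, -0.004, -1.0]]
wrist_force: [0.3, -0.2, 0.3]
gripper_width: 0.78
gripper_force: 0.0
time_s: 4.05
tcp_pos: [0.4405, 0.1145, 0.236]
ee_rot: [[-0.089, -0.996, 0.001], [-0.996, 0.089, 0.0], [-0.0, -0.001, -1.0]]
wrist_force: [0.3, 0.4, -0.9]
gripper_width: 0.474
gripper_force: 0.0
shift [-1.7 -1.4  1. ] rot [-0.   0.  -1.1]
t 4.0 tcp [0.4405 0.1145 0.236 ] rack [-91.1 -27.5] yawY 174.9 F [ 0.2822  0.4312 -0.9415] M [ 0.0438  0.0786 -0.0553] w 41.2443294972859 0.0 J [ 35.  18. -35.   0. -37. -40.]
```

```bash
python3 -m creep '[[-1,-1,-1,0,0,0,0],[-1,-1,-1,0,0,0,0],[-1,-1,-1,0,0,0,0],[-1,-1,-1,0,0,0,0],[-1,-1,-1,0,0,0,0],[-1,-1,-1,0,0,0,0],[-1,-1,-1,0,0,0,0]]'; python3 g.py .442 .116 .235 176
```

```text
time_s: 4.63
tcp_pos: [0.4418, 0.1155, 0.2357]
ee_rot: [[-0.088, -0.996, 0.001], [-0.996, 0.088, 0.0], [-0.0, -0.001, -1.0]]
wrist_force: [1.7, 1.0, 0.4]
gripper_width: 0.287
gripper_force: 30.0
shift [-0.5 -0.2  0.7] rot [-0.   0.  -1.1]
t 4.6 tcp [0.4418 0.1155 0.2357] rack [-89.9 -26.4] yawY 174.9 F [1.6863 0.9669 0.3533] M [ 0.0635 -0.3066  0.0104] w 24.944212138257203 29.999864995479584 J [ 35.  18. -35.   0. -37. -40.]
```

```bash
python3 -m creep '[[-0.3,0,0,0,0,0,0],[-0.3,0,0,0,0,0,0],[-0.3,0,-0,-9,0,0,0],[-0.3,0,0,-9,0,0,0],[-1,0,0,-9,0,0,0],[-1,0,0,-9,0,0,0],[-1,0,0,-9,0,0,0],[-1,0,0,-9,0,0,0]]';python3 -m creep '[[-1,0,0,0,0,0,0],[-1,0,0,0,0,0,0],[-1,0,0,0,0,0,0]]'; python3 g.py .442 .116 .235 176
```

```text
time_s: 5.3
tcp_pos: [0.4418, 0.1153, 0.2446]
ee_rot: [[-0.087, -0.996, 0.001], [-0.996, 0.087, -0.0], [0.0, -0.001, -1.0]]
wrist_force: [1.8, -1.5, -0.1]
gripper_width: 0.156
gripper_force: 29.8
time_s: 5.55
tcp_pos: [0.4418, 0.1153, 0.2447]
ee_rot: [[-0.088, -0.996, 0.0], [-0.996, 0.088, -0.0], [0.0, -0.0, -1.0]]
wrist_force: [3.3, -1.6, -0.9]
gripper_width: 0.16
gripper_force: 29.8
shift [-0.7 -0.2  9.7] rot [-0. -0. -1.]
t 5.5 tcp [0.4418 0.1153 0.2447] rack [-89.9 -26.5] yawY 175.0 F [ 3.2686 -1.5873 -0.8671] M [-0.5353 -0.6692  0.2597] w 13.917677825634023 29.831600189208984 J [ 35.  17. -35.   0. -38. -40.]
```

```bash
python3 -m creep '[[-1,0,0,0,0,0,-7],[-1,0,0,0,0,0,-14],[-1,0,0,0,0,0,-21],[-1,0,0,0,0,0,-28],[-1,0,0,0,0,0,-35],[-1,0,0,0,0,0,-42],[-1,0,0,0,0,0,-49],[-1,0,0,0,0,0,-56]]';python3 -m creep '[[-1,0,0,0,0,0,-7],[-1,0,0,0,0,0,-14],[-1,0,0,0,0,0,-19],[-1,0,0,0,0,0,-19]]'; python3 g.py .442 .116 .235 176
```

```text
time_s: 6.22
tcp_pos: [0.4423, 0.1156, 0.2446]
ee_rot: [[0.779, -0.627, 0.002], [-0.627, -0.779, 0.001], [0.001, -0.002, -1.0]]
wrist_force: [5.4, -0.6, -4.1]
gripper_width: 0.157
gripper_force: 29.9
time_s: 6.55
tcp_pos: [0.4423, 0.1158, 0.2446]
ee_rot: [[0.94, -0.342, 0.002], [-0.342, -0.94, 0.001], [0.002, -0.002, -1.0]]
wrist_force: [4.0, -0.9, -5.1]
gripper_width: 0.16
gripper_force: 29.9
shift [-0.4 -0.1  9.6] rot [-0.2 -0.  74. ]
t 6.5 tcp [0.4423 0.1158 0.2446] rack [-89.4 -26. ] yawY -110.0 F [ 4.0414 -0.9367 -5.0733] M [-0.1399 -1.2893  0.1488] w 13.950422496854408 29.92110639810562 J [ 35.  17. -35.   0. -38.  35.]
```

```bash
python3 -m creep '[[-1,0,0,0,0,0,-3],[-1,0,0,0,0,0,-6],[-1,0,0,0,0,0,-8],[-1,0,0,0,0,0,-8],[-1,0,0,0,0,0,-8]]'; python3 g.py r -89.4 -146 .2446 -102
```

```text
time_s: 6.97
tcp_pos: [0.4421, 0.1158, 0.2446]
ee_rot: [[0.977, -0.214, 0.002], [-0.214, -0.977, 0.002], [0.002, -0.002, -1.0]]
wrist_force: [6.0, 1.4, -5.4]
gripper_width: 0.162
gripper_force: 30.7
shift [ 14.  119.1  -0.2] rot [-0.1 -0.1 -0.3]
t 7.0 tcp [0.4421 0.1158 0.2446] rack [-89.6 -26.1] yawY -102.3 F [ 6.0212  1.4224 -5.3661] M [ 0.0875 -1.4259 -0.6602] w 14.101322763574945 30.726471841335297 J [ 35.  17. -35.  -0. -38.  43.]
```

```bash
python3 -m creep '[[-1,2.5,20,0,0,0,0],[-1,5,40,0,0,0,0],[-1,7.5,60,0,0,0,0],[-1,10,80,0,0,0,0],[-1,12,100,0,0,0,0],[-1,14,115,0,0,0,0],[-1,14,121,0,0,0,0],[-1,14,121,0,0,0,0]]'; python3 g.py r -89.4 -146 .2446 -102
```

```text
time_s: 7.63
tcp_pos: [0.43, 0.0005, 0.2445]
ee_rot: [[0.976, -0.218, 0.008], [-0.218, -0.976, 0.018], [0.004, -0.019, -1.0]]
wrist_force: [-14.8, 64.3, -1.3]
gripper_width: 0.358
gripper_force: 29.3
shift [ 1.2  3.9 -0.1] rot [-1.1 -0.2 -0.6]
t 7.6 tcp [0.43   0.0005 0.2445] rack [ -90.1 -142. ] yawY -102.6 F [-14.7589  64.2661  -1.3275] M [19.1105  4.4479  0.2654] w 31.160663529299693 29.31419312953949 J [ 22.  15. -38.  -1. -37.  57.]
```

```bash
python3 -m creep '[[-1,0,-8,0,0,0,0],[-1,0,-8,0,0,0,0],[-1,0,-8,0,0,0,0],[-1,0,-8,0,0,0,0]]'; python3 g.py r -89.4 -146 .2446 -102
python3 - <<'E'
from g import *
p,d,c=cap('side','s1.png'); cv2.imwrite('pics/s1c.png',cv2.resize(p[180:320,180:380,::-1],(800,560)))
W=world(d,c); o=vision.cut_out('side','gate_bar')[0]['region']; q=W[o]; q=q[abs(q[:,2]-.0405)<.004]; print([torack(x) for x in (np.median(q,0),)])
E
```

```text
time_s: 7.97
tcp_pos: [0.432, 0.0093, 0.2447]
ee_rot: [[0.977, -0.215, 0.008], [-0.215, -0.977, 0.016], [0.004, -0.017, -1.0]]
wrist_force: [-13.0, 55.7, -0.3]
gripper_width: 0.163
gripper_force: 29.3
shift [ 1.1 13.  -0.1] rot [-1.  -0.2 -0.4]
t 8.0 tcp [0.432  0.0093 0.2447] rack [ -89.  -132.9] yawY -102.4 F [-13.05    55.6552  -0.301 ] M [16.3947  4.1389 -0.0116] w 14.178210377146213 29.276181310415268 J [ 23.  15. -38.  -1. -37.  56.]
[array([  18.60459199, -107.74524794])]
```

View pics/s1c.png

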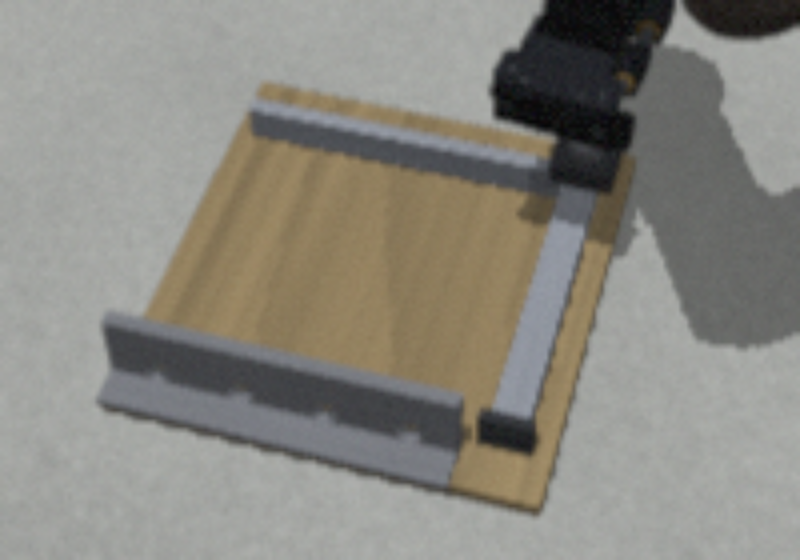

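The crop shows the bar at the back end of the base, measured at y≈-108 against the expected -109, so the gate is on its back stop. I'll relax the pull, release and go to the first skewer.

```bash
python3 -m creep '[[-1,0,-6,0,0,0,0],[-1,0,-6,0,0,0,0]]'; python3 -m creep '[[0,0,0,0,0,0,0],[0,0,0,0,0,0,0],[0,0,0,0,0,0,0],[0,0,0,0,0,0,0],[0,0,0,-40,0,0,0],[0,0,0,-80,0,0,0],[0,0,0,-80,0,0,0]]'; python3 g.py .473 -.2973 .30 -174.2;  python3 - <<'E'
from g import *
for n in ['side','scene']:
    p,d,c=cap(n,n+'2.png')
    W=world(d,c); z=W[...,2]; m=(abs(z-.08)<.006)&(abs(W[...,0]-.43)<.06)&(abs(W[...,1]-.01)<.06); q=W[m]; 
    if m.sum(): print(torack(np.median(q,0)),cv2.minAreaRect(q[:,:2].astype(np.float32)))
E
```

```text
time_s: 8.23
tcp_pos: [0.4328, 0.0119, 0.2447]
ee_rot: [[0.977, -0.211, 0.002], [-0.211, -0.977, 0.006], [0.001, -0.007, -1.0]]
wrist_force: [-6.8, 25.9, 1.6]
gripper_width: 0.165
gripper_force: 29.4
time_s: 8.82
tcp_pos: [0.4348, 0.008, 0.3312]
ee_rot: [[0.978, -0.208, 0.013], [-0.208, -0.978, 0.002], [0.012, -0.005, -1.0]]
wrist_force: [0.8, 0.1, 0.1]
gripper_width: 0.491
gripper_force: 0.0
shift [100.6 290.8  31. ] rot [-0.7 -0.4 72.2]
t 8.8 tcp [0.4348 0.008  0.3312] rack [ -86.1 -134. ] yawY -102.0 F [0.789  0.0931 0.0645] M [-0.0294 -0.0017 -0.0392] w 42.72788653353104 0.0 J [ 23.   8. -31.   0. -50.  55.]
[ -88.8501156  -124.64918679] ((0.4331654906272888, 0.015920907258987427), (0.016716841608285904, 0.0569404661655426), 78.22212982177734)
[ -84.98094969 -125.17033461] ((0.43321168422698975, 0.015607102774083614), (0.014953206293284893, 0.05698008835315704), 75.15803527832031)
```

```bash
cat > bar.py <<'E'
from g import *
for n in ['side','scene']:
    p,d,c=cap(n); W=world(d,c)
    q=W[np.isfinite(W[...,0])&(abs(W[...,2]-.0405)<.004)]; k=np.array([torack(a) for a in q[(abs(q[:,0]-.55)<.16)&(abs(q[:,1]-.1)<.2)]])
    k=k[(k[:,0]>-30)&(k[:,0]<140)&(k[:,1]<60)]
    print(n,len(k),np.median(k,0),np.percentile(k[:,1],[3,97]), 'slope',np.polyfit(k[:,0],k[:,1],1))
E
python3 bar.py
```

```text
side 263 [  50.59814858 -106.92185428] [-115.50176209 -101.72378549] slope [ 1.89924103e-03 -1.07936095e+02]
scene 291 [  63.31055899 -106.96286616] [-114.22211095 -101.68366227] slope [ 1.58102094e-03 -1.07473056e+02]
```

```bash
cat > sk.py <<'E'
from g import *
def detect(cams=('scene','side')):
    out=[]
    for n in cams:
        p,d,c=cap(n); W=world(d,c); x,y,z=W[...,0],W[...,1],W[...,2]
        hsv=cv2.cvtColor(p,cv2.COLOR_RGB2HSV)
        m=(x>.25)&(x<.7)&(y>-.5)&(y<-.08)&(hsv[...,1]>80)&(hsv[...,0]<25)&(z<.04)&(z>.015)
        m&=(np.hypot(x-.73,y+.175)>.06)
        k,L,st,ce=cv2.connectedComponentsWithStats(m.astype(np.uint8))
        for i in range(1,k):
            if st[i,4]<50: continue
            w=W[L==i][:,:2].astype(np.float32); rc=cv2.minAreaRect(w); b=cv2.boxPoints(rc); e=[b[1]-b[0],b[2]-b[1]]; v=max(e,key=np.linalg.norm); v=v*np.sign(v[1])
            out.append((n,np.round(rc[0],4),np.round(rc[1],3),round(float(np.degrees(np.arctan2(v[1],v[0]))),1)))
    for o in sorted(out,key=lambda o:o[1][0]): print(*o,'yawY',round(o[3]+90,1))
if __name__=='__main__': detect()
E
python3 sk.py;python3 g.py .616 -.304 .30 174.5
```

```text
scene [ 0.393  -0.3041] [0.08  0.024] 89.6 yawY 179.6
scene [ 0.4733 -0.2974] [0.025 0.08 ] 96.8 yawY 186.8
side [ 0.546 -0.323] [0.017 0.074] 98.8 yawY 188.8
scene [ 0.5478 -0.326 ] [0.026 0.08 ] 99.4 yawY 189.4
side [ 0.6144 -0.3053] [0.076 0.02 ] 84.6 yawY 174.6
scene [ 0.6165 -0.3058] [0.08  0.023] 85.5 yawY 175.5
shift [245.1 265.8  23.1] rot [ 0.2  0.1 83.4]
t 9.1 tcp [0.4323 0.0074 0.3234] rack [ -88.6 -134.8] yawY -102.1 F [ 0.7924 -0.3431  0.2244] M [-0.0744  0.1256  0.0011] w 43.69116289905568 0.0 J [ 23.   8. -32.  -0. -50.  55.]
```

```bash
python3 -m creep '[[0.4,245,266,20,0,0,57],[0.4,245,266,20,0,0,57],[0.4,245,266,20,0,0,57],[0.4,245,266,20,0,0,57],[0.4,245,266,20,0,0,57],[0.4,245,266,20,0,0,57],[0.4,245,266,20,0,0,57],[0.4,245,266,20,0,0,57]]'; python3 -m creep '[[0.4,0,0,0,0,0,7],[0.4,0,0,0,0,0,14]]'; python3 g.py .6155 -.3055 .185 175
```

```text
time_s: 9.78
tcp_pos: [0.6026, -0.2808, 0.3039]
ee_rot: [[0.351, -0.936, -0.004], [-0.936, -0.351, 0.001], [-0.002, 0.003, -1.0]]
wrist_force: [0.6, 0.7, 1.3]
gripper_width: 0.7
gripper_force: 0.0
time_s: 9.95
tcp_pos: [0.6025, -0.2813, 0.3024]
ee_rot: [[0.111, -0.994, -0.005], [-0.994, -0.111, 0.001], [-0.002, 0.005, -1.0]]
wrist_force: [0.0, 0.6, 0.0]
gripper_width: 0.703
gripper_force: 0.0
shift [ 25.7 -10.9 117.3] rot [ 0.3  0.1 11.4]
t 9.9 tcp [ 0.6025 -0.2813  0.3024] rack [ 109.7 -405. ] yawY -173.6 F [0.0056 0.5636 0.0155] M [ 0.093   0.1744 -0.0702] w 61.13344251700508 0.0 J [-11.  30.  -1.  -0. -59.  17.]
```

```bash
python3 -m creep '[[0.4,25.5,-11,0,0,0,7],[0.4,25.5,-11,0,0,0,11.4],[0.4,25.5,-11,35,0,0,11.4],[0.4,25.5,-11,70,0,0,11.4],[0.4,25.5,-11,100,0,0,11.4],[0.4,25.5,-11,116,0,0,11.4],[-1,25.5,-11,116,0,0,11.4],[-1,25.5,-11,116,0,0,11.4]]'; python3 -m creep '[[-1,0,0,0,0,0,0],[-1,0,0,0,0,0,0],[-1,0,0,0,0,0,0],[-1,0,0,0,0,0,0],[-1,0,0,0,0,0,0],[-1,0,0,0,0,0,0]]'; python3 g.py .6155 -.3055 .185 175
```

```text
time_s: 10.62
tcp_pos: [0.6157, -0.3027, 0.1877]
ee_rot: [[-0.078, -0.997, -0.005], [-0.997, 0.078, 0.001], [-0.001, 0.005, -1.0]]
wrist_force: [-0.9, -0.0, 0.1]
gripper_width: 0.619
gripper_force: 0.0
time_s: 11.12
tcp_pos: [0.6162, -0.3027, 0.1908]
ee_rot: [[-0.078, -0.997, 0.001], [-0.997, 0.078, -0.0], [0.0, -0.001, -1.0]]
wrist_force: [-0.4, 0.5, 1.7]
gripper_width: 0.273
gripper_force: 30.0
shift [2.8 0.5 5.8] rot [-0.  -0.   0.5]
t 11.1 tcp [ 0.6162 -0.3027  0.1908] rack [ 125.5 -425. ] yawY 175.5 F [-0.3712  0.4757  1.6833] M [0.0768 0.1735 0.0382] w 23.73355902388155 29.99565213918686 J [-13.  39.  -3.   0. -48.   8.]
```

```bash
python3 -m creep '[[-1,0,0,-40,0,0,0],[-1,0,0,-80,0,0,0],[-1,0,0,-115,0,0,0],[-1,0,0,-115,0,0,0]]'; python3 g.py r 124 -45 .30 174.25
```

```text
time_s: 11.45
tcp_pos: [0.618, -0.3035, 0.3149]
ee_rot: [[-0.076, -0.997, 0.015], [-0.997, 0.076, -0.007], [0.005, -0.016, -1.0]]
wrist_force: [1.5, -0.5, 0.7]
gripper_width: 0.273
gripper_force: 30.0
shift [-380.7   -5.5   12.9] rot [-0.9 -0.3  1.4]
t 11.4 tcp [ 0.618  -0.3035  0.3149] rack [ 127.4 -425.6] yawY 175.6 F [ 1.5276 -0.5435  0.657 ] M [-0.0037 -0.1194  0.0288] w 23.756871271085295 29.995528757572174 J [-13.  32.   3.   0. -60.   8.]
```

```bash
python3 -m creep '[[-1,-381,-5,0,0,0,1.4],[-1,-381,-5,0,0,0,1.4],[-1,-381,-5,0,0,0,1.4],[-1,-381,-5,0,0,0,1.4],[-1,-381,-5,0,0,0,1.4],[-1,-381,-5,0,0,0,1.4],[-1,-381,-5,0,0,0,1.4],[-1,-381,-5,0,0,0,1.4]]';python3 -m creep '[[-1,-50,0,0,0,0,0],[-1,-50,0,0,0,0,0],[-1,-50,0,0,0,0,0]]'; python3 g.py r 124 -45 .2045 174.25
```

```text
time_s: 12.12
tcp_pos: [0.6461, 0.0312, 0.305]
ee_rot: [[-0.102, -0.995, -0.0], [-0.995, 0.102, 0.0], [-0.0, 0.0, -1.0]]
wrist_force: [0.8, -0.1, -1.2]
gripper_width: 0.275
gripper_force: 30.0
time_s: 12.37
tcp_pos: [0.6516, 0.0823, 0.3047]
ee_rot: [[-0.098, -0.995, -0.0], [-0.995, 0.098, 0.0], [-0.0, 0.0, -1.0]]
wrist_force: [0.2, -1.5, -1.3]
gripper_width: 0.269
gripper_force: 30.0
shift [  6.7  -1.9 100.2] rot [0.  0.  0.1]
t 12.4 tcp [0.6516 0.0823 0.3047] rack [122.1 -38.4] yawY 174.4 F [ 0.2395 -1.4716 -1.3128] M [-0.0368  0.1403 -0.0337] w 23.445833514245447 29.995299875736237 J [ 21.  30.  -2.  -0. -58. -27.]
```

```bash
python3 -m creep '[[-1,7,-2,0,0,0,0],[-1,7,-2,30,0,0,0],[-1,7,-2,60,0,0,0],[-1,7,-2,85,0,0,0],[-1,7,-2,96,0,0,0],[-1,7,-2,99,0,0,0],[-1,7,-2,99,0,0,0],[-1,7,-2,99,0,0,0]]'; python3 g.py r 124 -45 .2045 174.25
python3 - <<'E'
from g import *
p,d,c=cap('wrist','w2.png')
for i in (18,71,124): print(pix([*rk(i,100),.024],c),pix([*rk(i,0),.024],c))
p,d,c=cap('scene'); cv2.imwrite('pics/s3.png',cv2.resize(p[170:320,200:400,::-1],(800,600)))
E
```

```text
time_s: 13.03
tcp_pos: [0.6537, 0.0711, 0.2078]
ee_rot: [[-0.103, -0.995, 0.003], [-0.995, 0.103, 0.0], [-0.001, -0.003, -1.0]]
wrist_force: [1.3, -0.6, -1.1]
gripper_width: 0.274
gripper_force: 30.0
shift [-4.3  1.4  3.3] rot [-0.2  0.  -0.2]
t 13.0 tcp [0.6537 0.0711 0.2078] rack [125.4 -49.3] yawY 174.1 F [ 1.2694 -0.5585 -1.1469] M [ 0.047   0.0681 -0.0654] w 23.80760712517371 29.995231926441193 J [ 20.  36.  -7.   0. -47. -26.]
[428.38295432 441.03168957] [448.7106273  323.35081434]
[355.622628   441.04152012] [365.64776998 323.44709879]
[282.95440045 441.05133823] [282.7049075  323.54324416]
```

View pics/w2.png

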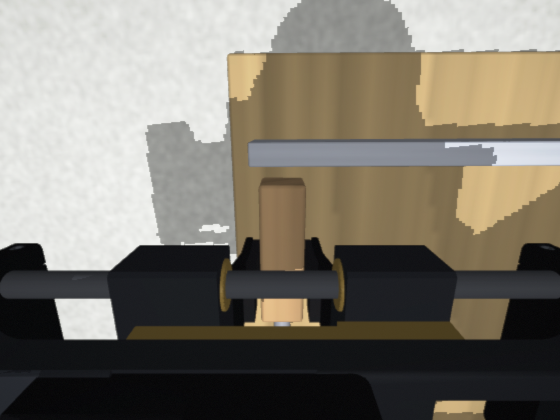

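View pics/s3.png

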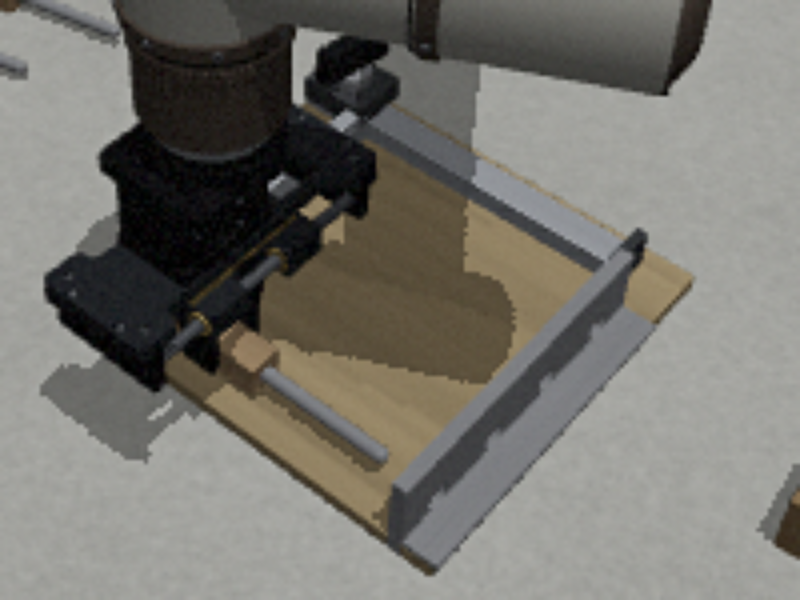

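The wrist view shows the handle centred between the fingers at [283,250]. In the scene crop the rod tip, at [385,455], stands just short of the flange. I'll measure the rod against the hole line.

```bash
cat > rod.py <<'E'
from g import *
import sys
hx=float(sys.argv[1])
for n in ['scene','side']:
    p,d,c=cap(n); W=world(d,c); q=W[np.isfinite(W[...,0])&(W[...,2]>.021)&(W[...,2]<.034)]
    k=(q[:,:2]-O)*1000@np.stack([RX,RY],1); m=(abs(k[:,0]-hx)<14)&(k[:,1]>0)&(k[:,1]<92); k=k[m];z=q[m,2]
    if m.sum()<8: print(n,m.sum()); continue
    top=z>np.percentile(z,50)
    print(n,m.sum(),'tip y',k[:,1].max().round(1),'x at y=20,90',np.polyval(np.polyfit(k[top,1],k[top,0],1),[20,90]).round(1),'ztop(want 29) at 20,90',(1000*np.polyval(np.polyfit(k[top,1],z[top],1),[20,90])).round(1))
E
python3 rod.py 124; python3 -m creep '[[-1,0,1,3.3,0,0,0],[-1,0,1,3.3,0,0,0],[-1,0,1,3.3,0,0,0]]';python3 rod.py 124;  python3 g.py r 124 -45 .2045 174.25
```

```text
scene 68 tip y 75.8 x at y=20,90 [128.3 128. ] ztop(want 29) at 20,90 [33.3 33.3]
side 24 tip y 76.1 x at y=20,90 [125.1 124.7] ztop(want 29) at 20,90 [33.1 33. ]
time_s: 13.48
tcp_pos: [0.6517, 0.072, 0.203]
ee_rot: [[-0.102, -0.995, -0.0], [-0.995, 0.102, -0.0], [0.0, 0.0, -1.0]]
wrist_force: [0.3, 0.1, -1.6]
gripper_width: 0.272
gripper_force: 30.0
scene 140 tip y 76.9 x at y=20,90 [125.1 124.7] ztop(want 29) at 20,90 [30.2 29.7]
side 98 tip y 75.3 x at y=20,90 [124.5 123.9] ztop(want 29) at 20,90 [31.5 31.3]
shift [-3.6 -0.5 -1.5] rot [-0.  -0.  -0.1]
t 13.6 tcp [0.6519 0.072  0.203 ] rack [123.5 -48.5] yawY 174.1 F [-0.2682 -0.4618 -0.7044] M [ 0.0476  0.1155 -0.0107] w 23.31562309243134 29.995354413986206 J [ 20.  36.  -8.   0. -46. -26.]
```

```bash
python3 -m creep '[[-1,-12,0,0,0,0,0],[-1,-24,0,0,0,0,0],[-1,-38,0,0,0,0,0],[-1,-54,0,0,0,0,0],[-1,-70,0,0,0,0,0],[-1,-86,0,0,0,0,0],[-1,-100,0,0,0,0,0],[-1,-105,0,0,0,0,0]]'; python3 -m creep '[[-1,-3,0,0,0,0,0],[-1,-6,0,0,0,0,0],[-1,-8,0,0,0,0,0],[-1,-8,0,0,0,0,0]]'; python3 g.py r 124 60 .2045 174.25
```

```text
time_s: 14.25
tcp_pos: [0.6628, 0.1795, 0.2029]
ee_rot: [[-0.1, -0.995, 0.001], [-0.995, 0.1, 0.0], [-0.001, -0.001, -1.0]]
wrist_force: [0.8, -0.2, -1.3]
gripper_width: 0.275
gripper_force: 30.0
time_s: 14.58
tcp_pos: [0.6635, 0.1841, 0.2029]
ee_rot: [[-0.103, -0.995, -0.0], [-0.995, 0.103, -0.0], [0.0, 0.0, -1.0]]
wrist_force: [0.2, 0.6, -0.4]
gripper_width: 0.274
gripper_force: 30.0
shift [ 4.1 -0.2 -1.6] rot [ 0.  -0.  -0.1]
t 14.6 tcp [0.6635 0.1841 0.2029] rack [123.8  64.1] yawY 174.1 F [ 0.1766  0.5726 -0.3784] M [-0.0177  0.1156  0.0076] w 23.828588444240474 29.995281994342804 J [ 29.  38.  -2.  -0. -49. -35.]
```

```bash
python3 -m creep '[[-1,-1,0,0,0,0,0],[-1,-2,0,0,0,0,0],[-1,-3,0,0,0,0,0],[-1,-3,0,0,0,0,0]]'; python3 g.py r 124 60 .2045 174.25;  python3 -m creep '[[-1,-1,0,0,0,0,0],[-1,-2,0,0,0,0,0],[-1,-2,0,0,0,0,0]]'; python3 g.py r 124 60 .2045 174.25
```

```text
time_s: 14.92
tcp_pos: [0.6638, 0.1854, 0.203]
ee_rot: [[-0.103, -0.995, -0.002], [-0.995, 0.103, -0.003], [0.003, 0.002, -1.0]]
wrist_force: [1.2, -6.1, 0.1]
gripper_width: 0.277
gripper_force: 30.0
shift [ 5.5 -0.  -1.5] rot [ 0.1 -0.2 -0.2]
t 14.9 tcp [0.6638 0.1854 0.203 ] rack [124.   65.5] yawY 174.1 F [ 1.2127 -6.1037  0.1383] M [-1.5827 -0.1249 -0.0418] w 24.124902757372602 29.995045959949493 J [ 29.  38.  -2.   0. -49. -35.]
time_s: 15.17
tcp_pos: [0.6641, 0.1859, 0.203]
ee_rot: [[-0.104, -0.995, -0.003], [-0.995, 0.104, -0.005], [0.006, 0.003, -1.0]]
wrist_force: [1.0, -10.2, -0.1]
gripper_width: 0.272
gripper_force: 30.0
shift [ 6.   0.2 -1.5] rot [ 0.2 -0.3 -0.2]
t 15.2 tcp [0.6641 0.1859 0.203 ] rack [124.2  66. ] yawY 174.0 F [  1.0265 -10.2269  -0.1126] M [-2.9478 -0.27    0.0743] w 23.63945294563735 29.995310604572296 J [ 29.  39.  -2.   0. -49. -35.]
```

```bash
python3 -m creep '[[-0.1,0,0,0,0,0,0],[-0.1,0,0,0,0,0,0],[-0.1,0,0,0,0,0,0],[-0.1,0,0,0,0,0,0],[-0.1,0,0,-30,0,0,0],[-0.1,0,0,-70,0,0,0],[-0.1,0,0,-100,0,0,0],[-0.1,0,0,-100,0,0,0]]'; python3 g.py .547 -.325 .30 -170.8; python3 sk.py
```

```text
time_s: 15.83
tcp_pos: [0.6658, 0.1905, 0.3119]
ee_rot: [[-0.1, -0.995, 0.015], [-0.995, 0.1, 0.005], [-0.007, -0.014, -1.0]]
wrist_force: [0.8, 0.2, 0.6]
gripper_width: 0.449
gripper_force: 0.0
shift [524.8  66.7   7.4] rot [ -0.9   0.3 -14.9]
t 15.8 tcp [0.6658 0.1905 0.3119] rack [125.4  70.7] yawY 174.3 F [0.7824 0.2303 0.5603] M [ 0.0801 -0.0241  0.0369] w 39.04557827129422 0.0 J [ 29.  32.   4.   0. -60. -35.]
side [ 0.3918 -0.3011] [0.072 0.02 ] 89.1 yawY 179.1
scene [ 0.3931 -0.3044] [0.078 0.025] 88.0 yawY 178.0
side [ 0.4734 -0.2957] [0.017 0.076] 96.8 yawY 186.8
scene [ 0.4743 -0.2984] [0.024 0.081] 96.1 yawY 186.1
scene [ 0.5475 -0.3255] [0.024 0.081] 97.7 yawY 187.7
```

```bash
python3 -m creep '[[0.4,525,67,0,0,0,-14.2],[0.4,525,67,0,0,0,-14.2],[0.4,525,67,0,0,0,-14.2],[0.4,525,67,0,0,0,-14.2],[0.4,525,67,0,0,0,-14.2],[0.4,525,67,0,0,0,-14.2],[0.4,525,67,0,0,0,-14.2],[0.4,525,67,0,0,0,-14.2]]'; python3 g.py .547 -.325 .30 -171.5
```

```text
time_s: 16.6
tcp_pos: [0.587, -0.1367, 0.3015]
ee_rot: [[0.145, -0.989, -0.003], [-0.989, -0.145, 0.0], [-0.001, 0.003, -1.0]]
wrist_force: [-0.8, -0.2, 0.4]
gripper_width: 0.697
gripper_force: 0.0
shift [180.5  66.9   1.5] rot [ 0.2  0.  -0.1]
t 16.6 tcp [ 0.587  -0.1367  0.3015] rack [  79.8 -262.7] yawY -171.6 F [-0.8105 -0.183   0.392 ] M [-0.008   0.0653  0.001 ] w 60.59953719040012 0.0 J [  2.  25. -11.  -0. -54.   6.]
```

```bash
python3 -m creep '[[0.4,180,67,0,0,0,0],[0.4,180,67,0,0,0,0],[0.4,180,67,0,0,0,0],[0.4,180,67,0,0,0,0],[0.4,180,67,0,0,0,0],[0.4,180,67,0,0,0,0]]'; python3 g.py .547 -.325 .188 -171.5
```

```text
time_s: 17.1
tcp_pos: [0.5462, -0.3272, 0.3009]
ee_rot: [[0.139, -0.99, -0.003], [-0.99, -0.139, 0.001], [-0.001, 0.003, -1.0]]
wrist_force: [0.4, 0.3, 0.1]
gripper_width: 0.698
gripper_force: 0.0
shift [ -1.9  -1.5 112.9] rot [ 0.2  0.1 -0.5]
t 17.1 tcp [ 0.5462 -0.3272  0.3009] rack [  58.3 -456.4] yawY -172.0 F [0.4031 0.3142 0.0857] M [ 0.0273  0.0826 -0.0406] w 60.76417083605803 0.0 J [-16.  28.  -6.   0. -56.  24.]
```

```bash
python3 -m creep '[[0.4,0,-1,35,0,0,0],[0.4,0,-1,70,0,0,0],[0.4,0,-1,100,0,0,0],[0.4,0,-1,112,0,0,0],[0.4,0,-1,114,0,0,0],[-1,0,-1,114,0,0,0],[-1,0,-1,114,0,0,0],[-1,0,-1,114,0,0,0]]'; python3 -m creep '[[-1,0,0,0,0,0,0],[-1,0,0,0,0,0,0],[-1,0,0,0,0,0,0],[-1,0,0,0,0,0,0],[-1,0,0,0,0,0,0]]'; python3 g.py .547 -.325 .188 -171.5; python3 -m creep '[[-1,0,0,-40,0,0,0],[-1,0,0,-80,0,0,0],[-1,0,0,-115,0,0,0],[-1,0,0,-115,0,0,0],[-1,0,0,-115,0,0,0]]'; python3 g.py r 71 -45 .30 174.25
```

```text
time_s: 17.77
tcp_pos: [0.5499, -0.323, 0.1911]
ee_rot: [[0.145, -0.989, 0.004], [-0.989, -0.145, -0.001], [0.002, -0.004, -1.0]]
wrist_force: [-0.2, -0.5, -0.0]
gripper_width: 0.551
gripper_force: 0.0
time_s: 18.18
tcp_pos: [0.5489, -0.323, 0.1896]
ee_rot: [[0.145, -0.989, 0.0], [-0.989, -0.145, -0.0], [0.0, -0.0, -1.0]]
wrist_force: [-1.9, -0.0, 4.5]
gripper_width: 0.273
gripper_force: 30.0
shift [1.7 2.1 1.6] rot [-0.  -0.  -0.2]
t 18.2 tcp [ 0.5489 -0.323   0.1896] rack [  60.5 -451.9] yawY -171.7 F [-1.9184 -0.0416  4.4901] M [0.2646 0.4598 0.0232] w 23.781817445340014 30.00080019235611 J [-16.  35. -11.   0. -43.  24.]
time_s: 18.6
tcp_pos: [0.5493, -0.3231, 0.3067]
ee_rot: [[0.145, -0.989, 0.006], [-0.989, -0.145, -0.002], [0.002, -0.006, -1.0]]
wrist_force: [-0.2, -0.5, -1.8]
gripper_width: 0.274
gripper_force: 30.0
shift [-392.3 -108.6    6.3] rot [-0.3 -0.1 14.1]
t 18.6 tcp [ 0.5493 -0.3231  0.3067] rack [  61.  -451.9] yawY -171.7 F [-0.1566 -0.4733 -1.7686] M [0.0451 0.1615 0.0336] w 23.83965640438156 29.999431371688843 J [-16.  28.  -5.  -0. -57.  24.]
```

```bash
python3 -m creep '[[-1,-389,-108,0,0,0,14.1],[-1,-389,-108,0,0,0,14.1],[-1,-389,-108,0,0,0,14.1],[-1,-389,-108,0,0,0,14.1],[-1,-389,-108,0,0,0,14.1],[-1,-389,-108,0,0,0,14.1],[-1,-389,-108,0,0,0,14.1],[-1,-389,-108,0,0,0,14.1]]'; python3 g.py r 71 -48 .2026 174.25
```

```text
time_s: 19.27
tcp_pos: [0.5894, 0.0051, 0.302]
ee_rot: [[-0.101, -0.995, -0.004], [-0.995, 0.101, -0.0], [0.001, 0.004, -1.0]]
wrist_force: [0.9, 0.7, -0.7]
gripper_width: 0.274
gripper_force: 30.0
shift [-73.4  -3.3  99.3] rot [ 0.2 -0.  -0. ]
t 19.3 tcp [0.5894 0.0051 0.302 ] rack [  68.  -121.4] yawY 174.2 F [ 0.9111  0.7334 -0.6969] M [-0.0271 -0.1166 -0.0019] w 23.87730693044118 29.997880160808563 J [ 16.  24. -13.  -0. -54. -22.]
```

```bash
python3 -m creep '[[-1,-40,-3,0,0,0,0],[-1,-73,-3,0,0,0,0],[-1,-73,-3,25,0,0,0],[-1,-73,-3,50,0,0,0],[-1,-73,-3,75,0,0,0],[-1,-73,-3,90,0,0,0],[-1,-73,-3,97,0,0,0],[-1,-73,-3,97,0,0,0]]';python3 -m creep '[[-1,0,0,0,0,0,0],[-1,0,0,0,0,0,0]]'; python3 rod.py 71;  python3 g.py r 71 -48 .2026 174.25
```

```text
time_s: 19.93
tcp_pos: [0.5995, 0.0752, 0.2038]
ee_rot: [[-0.101, -0.995, -0.006], [-0.995, 0.101, -0.002], [0.003, 0.006, -1.0]]
wrist_force: [1.1, -0.6, -1.8]
gripper_width: 0.271
gripper_force: 30.0
time_s: 20.1
tcp_pos: [0.6009, 0.0756, 0.2078]
ee_rot: [[-0.101, -0.995, 0.002], [-0.995, 0.101, 0.0], [-0.001, -0.002, -1.0]]
wrist_force: [0.0, 0.8, -1.2]
gripper_width: 0.274
gripper_force: 30.0
scene 64 tip y 74.5 x at y=20,90 [74.3 74.9] ztop(want 29) at 20,90 [33.3 33.3]
side 16 tip y 74.2 x at y=20,90 [71.8 76.4] ztop(want 29) at 20,90 [33.4 33.5]
shift [-2.1  1.3  5.6] rot [-0.1  0.1 -0. ]
t 20.2 tcp [0.6008 0.0756 0.2082] rack [ 72.3 -50.1] yawY 174.2 F [ 0.246   0.8654 -0.8634] M [ 0.0002  0.074  -0.0444] w 23.847348045268426 29.99982923269272 J [ 22.  32. -15.   0. -43. -28.]
```

```bash
python3 -m creep '[[-1,0,1.3,5,0,0,0],[-1,0,1.3,5,0,0,0],[-1,0,1.3,5,0,0,0]]'; python3 rod.py 71;  python3 g.py r 71 -48 .2026 174.25
```

```text
time_s: 20.45
tcp_pos: [0.5989, 0.0756, 0.202]
ee_rot: [[-0.101, -0.995, -0.0], [-0.995, 0.101, -0.0], [0.0, 0.0, -1.0]]
wrist_force: [0.5, -0.5, -0.6]
gripper_width: 0.275
gripper_force: 30.0
scene 132 tip y 74.7 x at y=20,90 [71.6 70.8] ztop(want 29) at 20,90 [29.8 30.3]
side 97 tip y 74.2 x at y=20,90 [71.3 71.2] ztop(want 29) at 20,90 [31.6 31.4]
shift [-2.2 -0.3 -0.5] rot [-0.  0. -0.]
t 20.6 tcp [0.5992 0.0757 0.2021] rack [ 70.7 -50.2] yawY 174.2 F [ 0.1125  0.3919 -1.403 ] M [-0.0143  0.1384 -0.023 ] w 23.501307134181527 29.999858736991882 J [ 23.  32. -16.   0. -42. -28.]
```

```bash
python3 -m creep '[[-1,-12,0,0,0,0,0],[-1,-24,0,0,0,0,0],[-1,-38,0,0,0,0,0],[-1,-54,0,0,0,0,0],[-1,-70,0,0,0,0,0],[-1,-86,0,0,0,0,0],[-1,-100,0,0,0,0,0],[-1,-106,0,0,0,0,0]]'; python3 -m creep '[[-1,-3,0,0,0,0,0],[-1,-6,0,0,0,0,0],[-1,-9,0,0,0,0,0],[-1,-9,0,0,0,0,0]]'; python3 g.py r 71 60 .2026 174.25;python3 -m creep '[[-1,-1,0,0,0,0,0],[-1,-2,0,0,0,0,0],[-1,-3,0,0,0,0,0],[-1,-3,0,0,0,0,0]]'; python3 g.py r 71 60 .2026 174.25
```

```text
time_s: 21.22
tcp_pos: [0.6101, 0.184, 0.202]
ee_rot: [[-0.098, -0.995, 0.001], [-0.995, 0.098, 0.0], [-0.001, -0.001, -1.0]]
wrist_force: [0.6, 0.6, -0.8]
gripper_width: 0.273
gripper_force: 30.0
time_s: 21.55
tcp_pos: [0.6107, 0.1897, 0.2018]
ee_rot: [[-0.101, -0.995, -0.001], [-0.995, 0.101, -0.001], [0.001, 0.001, -1.0]]
wrist_force: [0.5, 0.5, -0.8]
gripper_width: 0.27
gripper_force: 30.0
shift [ 4.4 -0.3 -0.8] rot [ 0.  -0.  -0.1]
t 21.6 tcp [0.6107 0.1897 0.2018] rack [70.7 64.4] yawY 174.2 F [ 0.499   0.4883 -0.8257] M [-0.014   0.0999  0.0788] w 23.509751087159163 29.99978542327881 J [ 32.  35. -10.   0. -45. -38.]
time_s: 21.88
tcp_pos: [0.611, 0.1905, 0.2019]
ee_rot: [[-0.102, -0.995, -0.003], [-0.995, 0.102, -0.004], [0.004, 0.002, -1.0]]
wrist_force: [1.2, -8.5, -0.7]
gripper_width: 0.273
gripper_force: 30.0
shift [ 5.2 -0.1 -0.7] rot [ 0.1 -0.2 -0.1]
t 21.9 tcp [0.611  0.1905 0.2019] rack [70.9 65.2] yawY 174.1 F [ 1.2404 -8.4971 -0.6733] M [-2.4195 -0.2931 -0.0481] w 23.74968988204714 30.000297725200653 J [ 32.  35. -10.   0. -45. -38.]
```

Contact at -8.5 N. I'll release and go to the skewer at (.474,-.297).

```bash
python3 -m creep '[[-0.1,0,0,0,0,0,0],[-0.1,0,0,0,0,0,0],[-0.1,0,0,0,0,0,0],[-0.1,0,0,0,0,0,0],[-0.1,0,0,-30,0,0,0],[-0.1,0,0,-70,0,0,0],[-0.1,0,0,-100,0,0,0],[-0.1,0,0,-100,0,0,0]]'; python3 g.py .4735 -.297 .30 -173.5; python3 sk.py
```

```text
time_s: 22.55
tcp_pos: [0.6129, 0.1943, 0.3102]
ee_rot: [[-0.098, -0.995, 0.014], [-0.995, 0.098, 0.006], [-0.007, -0.013, -1.0]]
wrist_force: [0.0, 0.2, 0.9]
gripper_width: 0.446
gripper_force: 0.0
shift [502.7  90.4   5.3] rot [ -0.8   0.3 -12.1]
t 22.6 tcp [0.6129 0.1943 0.3102] rack [72.4 69.2] yawY 174.3 F [0.034  0.1892 0.8695] M [ 0.0326 -0.0061  0.0092] w 38.771748666212844 0.0 J [ 32.  28.  -4.   0. -57. -38.]
side [ 0.3921 -0.3019] [0.079 0.02 ] 89.1 yawY 179.1
scene [ 0.3925 -0.3038] [0.08  0.026] 89.8 yawY 179.8
scene [ 0.4733 -0.2988] [0.027 0.08 ] 95.0 yawY 185.0
```

```bash
python3 -m creep '[[0.4,502,90,0,0,0,-11.7],[0.4,502,90,0,0,0,-11.7],[0.4,502,90,0,0,0,-11.7],[0.4,502,90,0,0,0,-11.7],[0.4,502,90,0,0,0,-11.7],[0.4,502,90,0,0,0,-11.7],[0.4,502,90,0,0,0,-11.7],[0.4,502,90,0,0,0,-11.7]]'; python3 g.py .4735 -.2975 .30 -173.9
```

```text
time_s: 23.32
tcp_pos: [0.5182, -0.1289, 0.3007]
ee_rot: [[0.104, -0.995, -0.002], [-0.995, -0.104, 0.0], [-0.001, 0.002, -1.0]]
wrist_force: [0.8, -0.3, 0.4]
gripper_width: 0.702
gripper_force: 0.0
shift [163.1  61.9   0.8] rot [ 0.1  0.  -0.1]
t 23.3 tcp [ 0.5182 -0.1289  0.3007] rack [  10.6 -261.9] yawY -174.0 F [ 0.8024 -0.3207  0.3766] M [0.0927 0.0087 0.0312] w 61.0470632414415 0.0 J [  3.  19. -21.  -0. -50.   3.]
```

```bash
python3 -m creep '[[0.4,163,62,0,0,0,0],[0.4,163,62,0,0,0,0],[0.4,163,62,0,0,0,0],[0.4,163,62,0,0,0,0],[0.4,163,62,0,0,0,0],[0.4,163,62,0,0,0,0]]'; python3 g.py .4735 -.2975 .188 -173.9; python3 sk.py
```

```text
time_s: 23.82
tcp_pos: [0.4733, -0.2982, 0.3003]
ee_rot: [[0.098, -0.995, -0.003], [-0.995, -0.098, 0.001], [-0.001, 0.003, -1.0]]
wrist_force: [0.0, -0.2, -0.7]
gripper_width: 0.7
gripper_force: 0.0
shift [ -0.5  -0.5 112.3] rot [ 0.2  0.1 -0.5]
t 23.8 tcp [ 0.4733 -0.2982  0.3003] rack [ -17.1 -434.8] yawY -174.4 F [ 0.0321 -0.1697 -0.7247] M [0.0544 0.0881 0.0189] w 60.87504985022555 0.0 J [-16.  21. -17.  -0. -52.  21.]
side [ 0.3921 -0.3029] [0.075 0.021] 87.1 yawY 177.1
scene [ 0.3935 -0.3045] [0.024 0.081] 90.0 yawY 180.0
scene [ 0.4733 -0.2972] [0.025 0.08 ] 95.2 yawY 185.2
side [ 0.4747 -0.2942] [0.02  0.078] 96.9 yawY 186.9
```

```bash
python3 -m creep '[[0.4,0,-1,35,0,0,0],[0.4,0,-1,70,0,0,0],[0.4,0,-1,100,0,0,0],[0.4,0,-1,112,0,0,0],[0.4,0,-1,114,0,0,0],[-1,0,-1,114,0,0,0],[-1,0,-1,114,0,0,0],[-1,0,-1,114,0,0,0]]'; python3 -m creep '[[-1,0,0,0,0,0,0],[-1,0,0,0,0,0,0],[-1,0,0,0,0,0,0],[-1,0,0,0,0,0,0],[-1,0,0,0,0,0,0]]'; python3 g.py .4735 -.297 .188 -171.5; python3 -m creep '[[-1,0,0,-40,0,0,0],[-1,0,0,-80,0,0,0],[-1,0,0,-115,0,0,0],[-1,0,0,-115,0,0,0],[-1,0,0,-115,0,0,0]]'; python3 g.py r 18 -48 .30 174.25
```

```text
time_s: 24.58
tcp_pos: [0.4766, -0.2955, 0.1894]
ee_rot: [[0.105, -0.995, 0.003], [-0.995, -0.105, -0.001], [0.001, -0.003, -1.0]]
wrist_force: [-0.1, -0.4, -0.1]
gripper_width: 0.553
gripper_force: 0.0
time_s: 25.0
tcp_pos: [0.4755, -0.296, 0.1885]
ee_rot: [[0.103, -0.995, 0.0], [-0.995, -0.103, -0.0], [0.0, -0.0, -1.0]]
wrist_force: [-1.3, 0.7, 3.4]
gripper_width: 0.275
gripper_force: 30.0
shift [0.8 2.1 0.5] rot [-0.  -0.  -2.6]
t 25.0 tcp [ 0.4755 -0.296   0.1885] rack [ -15.1 -432.3] yawY -174.1 F [-1.3466  0.6766  3.385 ] M [ 0.2848  0.4875 -0.0052] w 23.95639596099163 30.000730454921722 J [-15.  30. -23.   0. -37.  21.]
time_s: 25.42
tcp_pos: [0.4759, -0.296, 0.3052]
ee_rot: [[0.103, -0.995, 0.006], [-0.995, -0.103, -0.001], [0.002, -0.005, -1.0]]
wrist_force: [-0.9, -0.0, -2.3]
gripper_width: 0.273
gripper_force: 30.0
shift [-369.8 -109.7    5.1] rot [-0.3 -0.1 11.7]
t 25.4 tcp [ 0.4759 -0.296   0.3052] rack [ -14.7 -432.3] yawY -174.1 F [-0.8728 -0.02   -2.3455] M [0.0606 0.2083 0.0083] w 23.71006764075867 29.999767541885376 J [-15.  21. -17.  -0. -52.  21.]
```

```bash
python3 -m creep '[[-1,-370,-110,0,0,0,11.7],[-1,-370,-110,0,0,0,11.7],[-1,-370,-110,0,0,0,11.7],[-1,-370,-110,0,0,0,11.7],[-1,-370,-110,0,0,0,11.7],[-1,-370,-110,0,0,0,11.7],[-1,-370,-110,0,0,0,11.7],[-1,-370,-110,0,0,0,11.7]]'; python3 g.py r 18 -48 .2015 174.25
```

```text
time_s: 26.08
tcp_pos: [0.5357, 0.0295, 0.301]
ee_rot: [[-0.101, -0.995, -0.004], [-0.995, 0.101, -0.001], [0.001, 0.004, -1.0]]
wrist_force: [1.4, -0.1, -2.2]
gripper_width: 0.274
gripper_force: 30.0
shift [-54.6  -6.2  99.4] rot [ 0.2 -0.1 -0. ]
t 26.1 tcp [0.5357 0.0295 0.301 ] rack [  12.1 -102.5] yawY 174.2 F [ 1.4443 -0.0635 -2.1933] M [-0.0173 -0.0195  0.0589] w 23.84986594790142 29.997940063476562 J [ 20.  19. -20.  -0. -51. -26.]
```

```bash
python3 -m creep '[[-1,-30,-5,0,0,0,0],[-1,-53,-5,0,0,0,0],[-1,-53,-5,25,0,0,0],[-1,-53,-5,50,0,0,0],[-1,-53,-5,75,0,0,0],[-1,-53,-5,92,0,0,0],[-1,-53,-5,101,0,0,0],[-1,-53,-5,101,0,0,0]]';python3 -m creep '[[-1,0,0,0,0,0,0],[-1,0,0,0,0,0,0],[-1,0,0,0,0,0,0]]'; python3 rod.py 18;  python3 g.py r 18 -48 .2015 174.25
```

```text
time_s: 26.75
tcp_pos: [0.5457, 0.0796, 0.1997]
ee_rot: [[-0.1, -0.995, -0.006], [-0.995, 0.1, -0.002], [0.003, 0.005, -1.0]]
wrist_force: [0.2, -0.5, -1.4]
gripper_width: 0.27
gripper_force: 30.0
time_s: 27.0
tcp_pos: [0.5466, 0.0798, 0.2017]
ee_rot: [[-0.101, -0.995, -0.0], [-0.995, 0.101, -0.0], [0.0, 0.0, -1.0]]
wrist_force: [0.7, -0.8, -1.5]
gripper_width: 0.272
gripper_force: 30.0
scene 113 tip y 74.3 x at y=20,90 [19.6 18.4] ztop(want 29) at 20,90 [32.5 32.2]
side 69 tip y 74.4 x at y=20,90 [18.3 18.4] ztop(want 29) at 20,90 [33.2 33.2]
shift [-3.3  0.   0.5] rot [-0.  0. -0.]
t 27.1 tcp [0.5467 0.0798 0.202 ] rack [ 18.  -51.3] yawY 174.2 F [-0.0419  0.8669 -1.4256] M [ 0.0132  0.1483 -0.0084] w 23.81849266287409 29.97807025909424 J [ 25.  28. -23.  -0. -38. -31.]
```

```bash
python3 -m creep '[[-1,0,0.3,1.5,0,0,0],[-1,0,0.3,1.5,0,0,0],[-1,0,0.3,1.5,0,0,0]]'; python3 rod.py 18;  python3 g.py r 18 -48 .2015 174.25
```

```text
time_s: 27.35
tcp_pos: [0.5463, 0.0799, 0.2004]
ee_rot: [[-0.101, -0.995, -0.0], [-0.995, 0.101, 0.0], [0.0, 0.0, -1.0]]
wrist_force: [0.1, -0.4, -1.4]
gripper_width: 0.271
gripper_force: 30.0
scene 120 tip y 74.5 x at y=20,90 [19.  19.4] ztop(want 29) at 20,90 [31.6 31.9]
side 91 tip y 75.4 x at y=20,90 [18.2 19.9] ztop(want 29) at 20,90 [32.6 32.8]
shift [-3.2 -0.3 -1. ] rot [-0.  0. -0.]
t 27.4 tcp [0.5464 0.0799 0.2005] rack [ 17.7 -51.2] yawY 174.2 F [ 0.0236 -0.5851 -0.2097] M [-0.02    0.0805 -0.0062] w 23.949204247079688 29.978162348270416 J [ 25.  28. -24.   0. -38. -31.]
```

Lower 1 mm more, then push in as before.

```bash
python3 -m creep '[[-1,-12,0,1,0,0,0],[-1,-24,0,1,0,0,0],[-1,-38,0,1,0,0,0],[-1,-54,0,1,0,0,0],[-1,-70,0,1,0,0,0],[-1,-86,0,1,0,0,0],[-1,-100,0,1,0,0,0],[-1,-106,0,1,0,0,0]]'; python3 -m creep '[[-1,-3,0,0,0,0,0],[-1,-6,0,0,0,0,0],[-1,-9,0,0,0,0,0],[-1,-9,0,0,0,0,0]]'; python3 g.py r 18 60 .2026 174.25;python3 -m creep '[[-1,-1,0,0,0,0,0],[-1,-2,0,0,0,0,0],[-1,-3,0,0,0,0,0],[-1,-3,0,0,0,0,0]]'; python3 g.py r 18 60 .2026 174.25
```

```text
time_s: 28.12
tcp_pos: [0.5574, 0.1882, 0.1995]
ee_rot: [[-0.098, -0.995, 0.001], [-0.995, 0.098, 0.001], [-0.001, -0.001, -1.0]]
wrist_force: [-0.2, -0.2, -1.0]
gripper_width: 0.273
gripper_force: 30.0
time_s: 28.45
tcp_pos: [0.5579, 0.1941, 0.1994]
ee_rot: [[-0.101, -0.995, -0.001], [-0.995, 0.101, -0.001], [0.001, 0.001, -1.0]]
wrist_force: [0.2, 0.3, -0.7]
gripper_width: 0.272
gripper_force: 30.0
shift [ 3.5 -0.2 -3.2] rot [ 0. -0. -0.]
t 28.4 tcp [0.5579 0.1941 0.1994] rack [17.8 63.5] yawY 174.2 F [ 0.2456  0.2659 -0.6852] M [ 0.0194  0.1512 -0.0274] w 23.661173834010498 29.97801661491394 J [ 35.  31. -18.   0. -41. -41.]
time_s: 28.78
tcp_pos: [0.5582, 0.1949, 0.1994]
ee_rot: [[-0.102, -0.995, -0.003], [-0.995, 0.102, -0.004], [0.004, 0.002, -1.0]]
wrist_force: [2.1, -8.1, 1.0]
gripper_width: 0.275
gripper_force: 30.0
shift [ 4.3 -0.  -3.2] rot [ 0.1 -0.2 -0.1]
t 28.8 tcp [0.5582 0.1949 0.1994] rack [18.  64.3] yawY 174.2 F [ 2.0759 -8.0768  0.9832] M [-2.4558 -0.5067  0.0473] w 23.88614652633811 29.982059597969055 J [ 35.  31. -18.   0. -41. -41.]
```

```bash
python3 -m creep '[[-0.1,0,0,0,0,0,0],[-0.1,0,0,0,0,0,0],[-0.1,0,0,0,0,0,0],[-0.1,0,0,0,0,0,0],[-0.1,0,0,-30,0,0,0],[-0.1,0,0,-70,0,0,0],[-0.1,0,0,-100,0,0,0],[-0.1,0,0,-100,0,0,0]]'; python3 sk.py; python3 g.py .3925 -.303 .30 179
```

```text
time_s: 29.45
tcp_pos: [0.5601, 0.1987, 0.307]
ee_rot: [[-0.098, -0.995, 0.013], [-0.995, 0.098, 0.007], [-0.008, -0.012, -1.0]]
wrist_force: [0.7, 0.2, 0.3]
gripper_width: 0.449
gripper_force: 0.0
scene [ 0.3922 -0.3042] [0.078 0.025] 86.8 yawY 176.8
shift [514.9 114.7  -0.7] rot [-0.2  0.2 -4.8]
t 29.6 tcp [0.5583 0.1978 0.3012] rack [17.8 67.2] yawY 174.2 F [-0.1456 -1.0549 -1.2119] M [ 0.084   0.175  -0.0295] w 39.14209102802246 0.0 J [ 35.  24. -12.  -0. -53. -41.]
```

```bash
python3 -m creep '[[0.4,515,115,0,0,0,-4.6],[0.4,515,115,0,0,0,-4.6],[0.4,515,115,0,0,0,-4.6],[0.4,515,115,0,0,0,-4.6],[0.4,515,115,0,0,0,-4.6],[0.4,515,115,0,0,0,-4.6],[0.4,515,115,0,0,0,-4.6],[0.4,515,115,0,0,0,-4.6]]'; python3 g.py .3925 -.303 .30 178.7
```

```text
time_s: 30.22
tcp_pos: [0.4517, -0.1204, 0.2982]
ee_rot: [[-0.02, -1.0, -0.003], [-1.0, 0.02, 0.0], [-0.0, 0.003, -1.0]]
wrist_force: [0.2, -0.2, 1.1]
gripper_width: 0.698
gripper_force: 0.0
shift [183.7  55.6  -1.7] rot [0.2 0.  0.2]
t 30.2 tcp [ 0.4517 -0.1204  0.2982] rack [ -56.4 -260.1] yawY 178.9 F [ 0.1944 -0.2177  1.14  ] M [ 0.0162 -0.0364  0.0136] w 60.75393352804437 0.0 J [  5.  13. -30.  -0. -47.  -6.]
```

```bash
python3 -m creep '[[0.4,183,56,0,0,0,0],[0.4,183,56,0,0,0,0],[0.4,183,56,0,0,0,0],[0.4,183,56,0,0,0,0],[0.4,183,56,0,0,0,0],[0.4,183,56,0,0,0,0]]'; python3 g.py .3925 -.303 .188 178.7; python3 sk.py
```

```text
time_s: 30.72
tcp_pos: [0.3918, -0.3039, 0.2977]
ee_rot: [[-0.026, -1.0, -0.003], [-1.0, 0.026, 0.001], [-0.001, 0.003, -1.0]]
wrist_force: [0.8, -0.4, -0.2]
gripper_width: 0.7
gripper_force: 0.0
shift [ -0.8  -1.1 109.7] rot [ 0.2  0.1 -0.2]
t 30.7 tcp [ 0.3918 -0.3039  0.2977] rack [ -97.7 -448.6] yawY 178.5 F [ 0.7876 -0.4221 -0.2089] M [-0.018   0.0302 -0.0412] w 60.87969538342593 0.0 J [-19.  16. -26.   0. -48.  17.]
side [ 0.392  -0.3022] [0.077 0.019] 88.9 yawY 178.9
scene [ 0.3933 -0.3045] [0.079 0.025] 89.5 yawY 179.5
```

```bash
python3 -m creep '[[0.4,0,-1,35,0,0,0],[0.4,0,-1,70,0,0,0],[0.4,0,-1,98,0,0,0],[0.4,0,-1,109,0,0,0],[0.4,0,-1,111,0,0,0],[-1,0,-1,111,0,0,0],[-1,0,-1,111,0,0,0],[-1,0,-1,111,0,0,0]]'; python3 -m creep '[[-1,0,0,0,0,0,0],[-1,0,0,0,0,0,0],[-1,0,0,0,0,0,0],[-1,0,0,0,0,0,0],[-1,0,0,0,0,0,0]]'; python3 g.py .3925 -.303 .188 178.7; python3 -m creep '[[-1,0,0,-40,0,0,0],[-1,0,0,-80,0,0,0],[-1,0,0,-115,0,0,0],[-1,0,0,-115,0,0,0],[-1,0,0,-115,0,0,0]]'; python3 g.py r -35 -48 .30 174.25
```

```text
time_s: 31.48
tcp_pos: [0.3953, -0.3006, 0.1896]
ee_rot: [[-0.019, -1.0, 0.002], [-1.0, 0.019, -0.001], [0.001, -0.002, -1.0]]
wrist_force: [0.4, 0.5, 0.5]
gripper_width: 0.553
gripper_force: 0.0
time_s: 31.9
tcp_pos: [0.3944, -0.3009, 0.1889]
ee_rot: [[-0.021, -1.0, -0.0], [-1.0, 0.021, -0.0], [0.0, 0.0, -1.0]]
wrist_force: [-1.4, 0.2, 5.2]
gripper_width: 0.274
gripper_force: 30.0
shift [2.2 1.9 0.9] rot [ 0.  -0.   0.1]
t 31.9 tcp [ 0.3944 -0.3009  0.1889] rack [ -95.4 -445.4] yawY 178.8 F [-1.3949  0.1961  5.1975] M [ 0.3604  0.4721 -0.0311] w 23.829426648152033 30.00077247619629 J [-19.  26. -32.   0. -32.  17.]
time_s: 32.32
tcp_pos: [0.3948, -0.301, 0.3054]
ee_rot: [[-0.021, -1.0, 0.005], [-1.0, 0.021, -0.002], [0.001, -0.005, -1.0]]
wrist_force: [0.1, 0.6, -1.8]
gripper_width: 0.273
gripper_force: 30.0
shift [-391.4  -91.3    5.4] rot [-0.3 -0.1  4.6]
t 32.3 tcp [ 0.3948 -0.301   0.3054] rack [ -94.9 -445.4] yawY 178.8 F [ 0.1101  0.6281 -1.8269] M [0.0857 0.1898 0.0147] w 23.767158209113173 29.999552071094513 J [-19.  15. -25.  -0. -49.  17.]
```

```bash
python3 -m creep '[[-1,-391,-91,0,0,0,4.6],[-1,-391,-91,0,0,0,4.6],[-1,-391,-91,0,0,0,4.6],[-1,-391,-91,0,0,0,4.6],[-1,-391,-91,0,0,0,4.6],[-1,-391,-91,0,0,0,4.6],[-1,-391,-91,0,0,0,4.6],[-1,-391,-91,0,0,0,4.6]]'; python3 g.py r -35 -48 .201 174.25
```

```text
time_s: 32.98
tcp_pos: [0.476, 0.0241, 0.3017]
ee_rot: [[-0.101, -0.995, -0.004], [-0.995, 0.101, -0.001], [0.001, 0.003, -1.0]]
wrist_force: [1.2, -0.2, -0.8]
gripper_width: 0.274
gripper_force: 30.0
shift [-66.  -12.  100.6] rot [ 0.2 -0.1 -0. ]
t 33.0 tcp [0.476  0.0241 0.3017] rack [ -46.7 -113.9] yawY 174.2 F [ 1.2176 -0.1931 -0.8345] M [-0.044  -0.1063  0.017 ] w 23.816840934779837 29.997607469558716 J [ 22.  14. -28.  -0. -48. -28.]
```

```bash
python3 -m creep '[[-1,-35,-12,0,0,0,0],[-1,-64,-12,0,0,0,0],[-1,-64,-12,25,0,0,0],[-1,-64,-12,50,0,0,0],[-1,-64,-12,75,0,0,0],[-1,-64,-12,92,0,0,0],[-1,-64,-12,102,0,0,0],[-1,-64,-12,102,0,0,0]]';python3 -m creep '[[-1,0,0,0,0,0,0],[-1,0,0,0,0,0,0],[-1,0,0,0,0,0,0]]'; python3 rod.py -35;  python3 g.py r -35 -48 .201 174.25
```

```text
time_s: 33.65
tcp_pos: [0.4939, 0.0842, 0.1987]
ee_rot: [[-0.101, -0.995, -0.006], [-0.995, 0.101, -0.003], [0.004, 0.006, -1.0]]
wrist_force: [0.5, -0.5, -0.6]
gripper_width: 0.274
gripper_force: 30.0
time_s: 33.9
tcp_pos: [0.4948, 0.0845, 0.2008]
ee_rot: [[-0.101, -0.995, -0.001], [-0.995, 0.101, -0.0], [0.001, 0.001, -1.0]]
wrist_force: [-0.3, 0.7, -2.1]
gripper_width: 0.277
gripper_force: 30.0
scene 108 tip y 72.0 x at y=20,90 [-32.7 -32.8] ztop(want 29) at 20,90 [32.4 32.3]
side 74 tip y 71.0 x at y=20,90 [-33.8 -32.9] ztop(want 29) at 20,90 [33.4 33.5]
shift [-3.8  1.1  0.2] rot [ 0. -0. -0.]
t 34.0 tcp [0.495  0.0845 0.2012] rack [-33.9 -51.8] yawY 174.2 F [-0.4044  0.5617 -1.4313] M [ 0.026   0.1144 -0.0533] w 23.710249520580334 29.97999608516693 J [ 28.  25. -31.  -0. -34. -34.]
```

```bash
python3 -m creep '[[-1,0,1.7,2.5,0,0,0],[-1,0,1.7,2.5,0,0,0],[-1,0,1.7,2.5,0,0,0]]'; python3 rod.py -35;  python3 g.py r -35 -48 .1985 174.25
```

```text
time_s: 34.25
tcp_pos: [0.4932, 0.0848, 0.1988]
ee_rot: [[-0.101, -0.995, -0.0], [-0.995, 0.101, -0.0], [0.0, 0.0, -1.0]]
wrist_force: [0.4, 0.1, -0.9]
gripper_width: 0.273
gripper_force: 30.0
scene 113 tip y 71.7 x at y=20,90 [-34.6 -33.2] ztop(want 29) at 20,90 [30.6 31.5]
side 98 tip y 72.6 x at y=20,90 [-34.  -33.9] ztop(want 29) at 20,90 [32.3 32.1]
shift [-3.7 -0.5  0.5] rot [-0.  0. -0.]
t 34.4 tcp [0.4934 0.0848 0.199 ] rack [-35.5 -51.7] yawY 174.2 F [ 0.2264 -0.5704 -1.2031] M [0.0339 0.0414 0.0187] w 23.58471677748003 29.979947805404663 J [ 28.  25. -31.   0. -34. -34.]
```

```bash
python3 -m creep '[[-1,-12,0.3,0.5,0,0,0],[-1,-24,0.3,0.5,0,0,0],[-1,-38,0.3,0.5,0,0,0],[-1,-54,0.3,0.5,0,0,0],[-1,-70,0.3,0.5,0,0,0],[-1,-86,0.3,0.5,0,0,0],[-1,-100,0.3,0.5,0,0,0],[-1,-108,0.3,0.5,0,0,0]]'; python3 -m creep '[[-1,-3,0,0,0,0,0],[-1,-6,0,0,0,0,0],[-1,-9,0,0,0,0,0],[-1,-9,0,0,0,0,0]]'; python3 g.py r -35 60 .2026 174.25;python3 -m creep '[[-1,-1,0,0,0,0,0],[-1,-2,0,0,0,0,0],[-1,-3,0,0,0,0,0],[-1,-3,0,0,0,0,0]]'; python3 g.py r -35 60 .2026 174.25
```

```text
time_s: 35.02
tcp_pos: [0.5043, 0.1948, 0.1985]
ee_rot: [[-0.099, -0.995, 0.001], [-0.995, 0.099, 0.001], [-0.001, -0.001, -1.0]]
wrist_force: [0.2, 0.4, -2.2]
gripper_width: 0.269
gripper_force: 30.0
time_s: 35.35
tcp_pos: [0.5048, 0.2012, 0.1984]
ee_rot: [[-0.101, -0.995, -0.0], [-0.995, 0.101, -0.0], [0.0, 0.0, -1.0]]
wrist_force: [-1.0, 0.0, -1.3]
gripper_width: 0.271
gripper_force: 30.0
shift [ 5.2 -0.8 -4.2] rot [ 0. -0. -0.]
t 35.4 tcp [0.5048 0.2012 0.1984] rack [-35.8  65.2] yawY 174.2 F [-0.9675  0.0307 -1.3179] M [-0.0144  0.1318 -0.0081] w 23.593515788960143 29.98002916574478 J [ 39.  28. -25.  -0. -37. -45.]
time_s: 35.68
tcp_pos: [0.5051, 0.2022, 0.1984]
ee_rot: [[-0.102, -0.995, -0.003], [-0.995, 0.102, -0.004], [0.004, 0.002, -1.0]]
wrist_force: [1.6, -7.9, 1.1]
gripper_width: 0.274
gripper_force: 30.0
shift [ 6.3 -0.6 -4.2] rot [ 0.1 -0.2 -0.1]
t 35.7 tcp [0.5051 0.2022 0.1984] rack [-35.6  66.3] yawY 174.2 F [ 1.6288 -7.9466  1.1302] M [-2.1816 -0.6001 -0.0135] w 23.85215118601711 29.983617067337036 J [ 39.  28. -25.   0. -37. -45.]
```

```bash
python3 -m creep '[[-0.1,0,0,0,0,0,0],[-0.1,0,0,0,0,0,0],[-0.1,0,0,0,0,0,0],[-0.1,0,0,0,0,0,0],[-0.1,0,0,-30,0,0,0],[-0.1,0,0,-70,0,0,0],[-0.1,0,0,-110,0,0,0],[-0.1,0,0,-140,0,0,0]]'; python3 g.py r -89 -126 .30 -105.5;  python3 - <<'E'
from g import *
p,d,c=cap('side'); cv2.imwrite('pics/s4.png',cv2.resize(p[180:320,180:380,::-1],(800,560)))
for n in ['scene','side']:
    p,d,c=cap(n); W=world(d,c); z=W[...,2]
    q=W[(abs(z-.08)<.006)&(abs(W[...,0]-.43)<.06)&(abs(W[...,1]-.01)<.06)]
    if len(q): b=cv2.minAreaRect(q[:,:2].astype(np.float32)); print(n,torack(b[0]),b)
    hsv=cv2.cvtColor(p,cv2.COLOR_RGB2HSV)
    q=W[np.isfinite(z)&(z>.031)&(z<.043)&(hsv[...,1]>60)]; k=(q[:,:2]-O)*1000@np.stack([RX,RY],1)
    for hx in (-35,18,71,124):
        a=k[(abs(k[:,0]-hx)<16)&(k[:,1]>-10)&(k[:,1]<110)]
        if len(a)>10: print(n,hx,len(a),np.percentile(a,[2,98],axis=0).round(1).tolist())
E
```

```text
time_s: 36.35
tcp_pos: [0.5054, 0.2046, 0.3419]
ee_rot: [[-0.1, -0.995, 0.003], [-0.995, 0.1, 0.002], [-0.002, -0.003, -1.0]]
wrist_force: [0.8, 0.2, 1.0]
gripper_width: 0.449
gripper_force: 0.0
shift [194.8  53.7  41.3] rot [ -0.2  -0.  -80.2]
t 36.4 tcp [0.5054 0.2046 0.3419] rack [-35.5  68.7] yawY 174.3 F [0.8419 0.2172 1.0028] M [0.1103 0.0636 0.0489] w 39.09566570723839 0.0 J [ 39.  17. -16.   0. -56. -45.]
scene [ -88.6560348  -126.84035877] ((0.4329821467399597, 0.015380112454295158), (0.014924674294888973, 0.057189568877220154), 72.27876281738281)
scene -35 237 [[-46.3, 21.9], [-23.0, 88.2]]
scene 18 257 [[6.8, 22.4], [30.3, 88.0]]
scene 71 274 [[60.1, 22.4], [83.4, 87.9]]
scene 124 304 [[113.1, 22.6], [136.2, 88.3]]
side [ -89.87460883 -123.46479026] ((0.4321078956127167, 0.01886078342795372), (0.01750052720308304, 0.05453215166926384), 85.80833435058594)
side -35 206 [[-46.8, 20.7], [-23.7, 79.0]]
side 18 202 [[6.6, 21.7], [29.9, 79.5]]
side 71 198 [[59.4, 20.6], [82.6, 79.7]]
side 124 194 [[112.5, 22.2], [136.1, 80.0]]
```

View pics/s4.png

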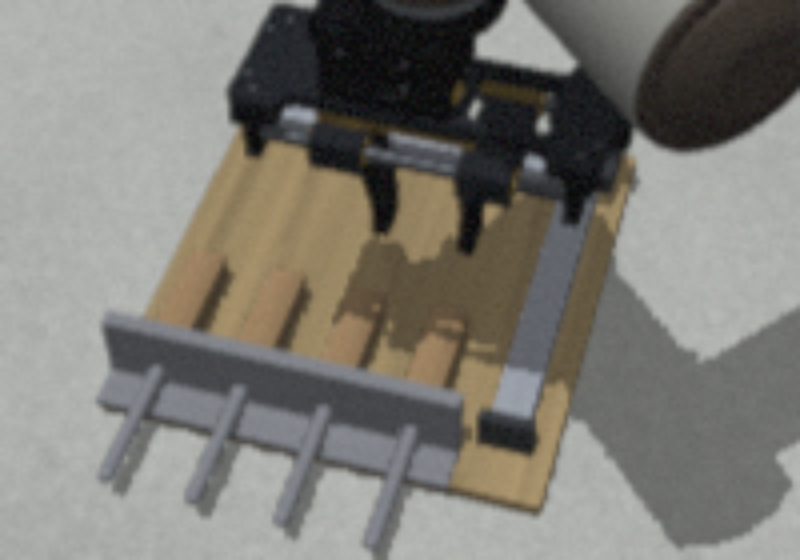

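All four rods stick out equally through the flange, and the handles sit between y≈21 mm and the flange. Next is the knob.

```bash
python3 -m creep '[[0,195,54,10,0,0,-57],[0,195,54,10,0,0,-57],[0,195,54,10,0,0,-57],[0,195,54,10,0,0,-57],[0,195,54,10,0,0,-57],[0,195,54,10,0,0,-57],[0,195,54,10,0,0,-57],[0,195,54,10,0,0,-57]]';python3 -m creep '[[0,0,0,0,0,0,-7],[0,0,0,0,0,0,-14],[0,0,0,0,0,0,-21],[0,0,0,0,0,0,-23],[0,0,0,0,0,0,-23]]'; python3 g.py r -89 -126 .2446 -105.5
```

```text
time_s: 37.17
tcp_pos: [0.4311, 0.0148, 0.3273]
ee_rot: [[0.782, -0.623, -0.002], [-0.623, -0.782, -0.001], [-0.001, 0.002, -1.0]]
wrist_force: [-0.3, -0.4, 0.4]
gripper_width: 0.501
gripper_force: 0.0
time_s: 37.58
tcp_pos: [0.4314, 0.0157, 0.3272]
ee_rot: [[0.962, -0.271, -0.003], [-0.271, -0.962, -0.001], [-0.002, 0.001, -1.0]]
wrist_force: [0.4, -0.7, -0.6]
gripper_width: 0.499
gripper_force: 0.0
shift [ 1.3 -1.  82.6] rot [ 0.1  0.1 -0.2]
t 37.6 tcp [0.4314 0.0157 0.3272] rack [ -90.2 -126.7] yawY -105.7 F [ 0.405  -0.7393 -0.6425] M [-0.004   0.1798  0.0143] w 43.39428363768144 0.0 J [ 24.   8. -32.  -0. -51.  50.]
```

```bash
python3 -m creep '[[0,1,-1,35,0,0,0],[0,1,-1,65,0,0,0],[0,1,-1,80,0,0,0],[0,1,-1,82,0,0,0],[-1,1,-1,82,0,0,0],[-1,1,-1,82,0,0,0],[-1,1,-1,82,0,0,0],[-1,1,-1,82,0,0,0]]'; python3 -m creep '[[-1,0,0,0,0,0,0],[-1,0,0,0,0,0,0],[-1,0,0,0,0,0,0]]'; python3 g.py r -89 -26 .2446 -105.5
```

```text
time_s: 38.25
tcp_pos: [0.4335, 0.0165, 0.2476]
ee_rot: [[0.962, -0.272, 0.003], [-0.272, -0.962, 0.001], [0.002, -0.002, -1.0]]
wrist_force: [0.3, 0.5, -0.4]
gripper_width: 0.282
gripper_force: 0.0
time_s: 38.5
tcp_pos: [0.4331, 0.0163, 0.2472]
ee_rot: [[0.962, -0.271, 0.001], [-0.271, -0.962, 0.0], [0.001, -0.0, -1.0]]
wrist_force: [-1.8, -0.2, 5.7]
gripper_width: 0.159
gripper_force: 30.0
shift [-17.7 -98.3   2.6] rot [-0.  -0.  -0.2]
t 38.5 tcp [0.4331 0.0163 0.2472] rack [ -88.6 -125.9] yawY -105.7 F [-1.808  -0.1807  5.7284] M [-0.1289  0.6853  0.1216] w 13.852068477217967 29.98793989419937 J [ 24.  15. -38.   0. -37.  50.]
```

```bash
python3 -m creep '[[-1,-2,-11,0,0,0,0],[-1,-4.5,-25,0,0,0,0],[-1,-7,-39,0,0,0,0],[-1,-9.5,-53,0,0,0,0],[-1,-12,-67,0,0,0,0],[-1,-14.5,-81,0,0,0,0],[-1,-17,-95,0,0,0,0],[-1,-18,-100,0,0,0,0]]'; python3 -m creep '[[-1,-0.7,-4,0,0,0,0],[-1,-1.4,-8,0,0,0,0],[-1,-2,-11,0,0,0,0],[-1,-2,-11,0,0,0,0]]'; python3 g.py r -89 -6 .2446 -105.5; python3 bar.py
```

```text
time_s: 39.17
tcp_pos: [0.4432, 0.1192, 0.2472]
ee_rot: [[0.963, -0.27, 0.001], [-0.27, -0.963, 0.0], [0.001, -0.0, -1.0]]
wrist_force: [-1.1, -0.8, 5.9]
gripper_width: 0.159
gripper_force: 30.0
time_s: 39.5
tcp_pos: [0.4443, 0.1297, 0.2472]
ee_rot: [[0.963, -0.271, 0.001], [-0.271, -0.963, 0.001], [0.001, -0.001, -1.0]]
wrist_force: [-2.3, 1.4, 5.6]
gripper_width: 0.156
gripper_force: 30.0
shift [-1.1 -5.9  2.6] rot [-0.1 -0.1 -0.2]
t 39.5 tcp [0.4443 0.1297 0.2472] rack [-88.9 -12. ] yawY -105.7 F [-2.3157  1.4391  5.5716] M [0.3804 0.7991 0.0993] w 13.554404396122253 29.987322986125946 J [ 36.  17. -34.   0. -39.  38.]
side 619 [62.46722881 21.42653071] [ 2.24369092 58.2101651 ] slope [ 0.03297577 23.09405986]
scene 575 [67.95414314 13.81866705] [ 2.91812742 57.70726436] slope [ 0.03936893 20.18269755]
```

```bash
python3 -m creep '[[-1,-0.3,-2,0,0,0,0],[-1,-0.7,-4,0,0,0,0],[-1,-1,-6,0,0,0,0],[-1,-1,-6,0,0,0,0]]'; python3 g.py r -89 -6 .2446 -105.5;python3 -m creep '[[-1,-0.3,-2,0,0,0,0],[-1,-0.5,-3,0,0,0,0],[-1,-0.5,-3,0,0,0,0]]'; python3 g.py r -89 -6 .2446 -105.5
```

```text
time_s: 39.93
tcp_pos: [0.4448, 0.134, 0.2472]
ee_rot: [[0.963, -0.27, -0.001], [-0.27, -0.963, -0.003], [0.0, 0.003, -1.0]]
wrist_force: [1.6, -8.5, 6.5]
gripper_width: 0.158
gripper_force: 30.0
shift [-0.5 -1.5  2.6] rot [ 0.2 -0.  -0.2]
t 39.9 tcp [0.4448 0.134  0.2472] rack [-88.8  -7.6] yawY -105.7 F [ 1.5709 -8.4731  6.516 ] M [-2.4829 -0.4023  0.0479] w 13.715756789016567 29.986959099769592 J [ 37.  18. -33.   0. -39.  37.]
time_s: 40.18
tcp_pos: [0.4451, 0.1351, 0.2471]
ee_rot: [[0.963, -0.27, -0.003], [-0.27, -0.963, -0.008], [-0.001, 0.008, -1.0]]
wrist_force: [5.0, -18.0, 7.4]
gripper_width: 0.158
gripper_force: 30.0
shift [-0.5 -0.4  2.5] rot [ 0.5  0.  -0.2]
t 40.2 tcp [0.4451 0.1351 0.2471] rack [-88.6  -6.5] yawY -105.7 F [  4.9799 -18.0334   7.4428] M [-5.5676 -1.6586  0.0654] w 13.718727226225 29.989645779132843 J [ 37.  18. -33.   0. -39.  37.]
```

```bash
python3 -m creep '[[-1,0.2,1.5,0,0,0,7],[-1,0.2,1.5,0,0,0,14],[-1,0.2,1.5,0,0,0,21],[-1,0.2,1.5,0,0,0,28],[-1,0.2,1.5,0,0,0,35],[-1,0.2,1.5,0,0,0,42],[-1,0.2,1.5,0,0,0,49],[-1,0.2,1.5,0,0,0,56]]';python3 -m creep '[[-1,0,0,0,0,0,7],[-1,0,0,0,0,0,14],[-1,0,0,0,0,0,20],[-1,0,0,0,0,0,20]]'; python3 g.py r -89 -8 .2446 174.25;python3 -m creep '[[-1,0,0,0,0,0,3],[-1,0,0,0,0,0,6],[-1,0,0,0,0,0,8],[-1,0,0,0,0,0,8]]'; python3 g.py r -89 -8 .2446 174.25
```

```text
time_s: 40.85
tcp_pos: [0.4445, 0.134, 0.2472]
ee_rot: [[0.308, -0.951, -0.003], [-0.951, -0.308, -0.006], [0.005, 0.005, -1.0]]
wrist_force: [1.7, -14.8, 9.9]
gripper_width: 0.154
gripper_force: 30.0
time_s: 41.18
tcp_pos: [0.4443, 0.134, 0.2472]
ee_rot: [[-0.034, -0.999, -0.004], [-0.999, 0.034, -0.007], [0.007, 0.003, -1.0]]
wrist_force: [0.8, -14.2, 11.0]
gripper_width: 0.156
gripper_force: 30.0
shift [ 0.3 -0.3  2.6] rot [ 0.2 -0.4  3.8]
t 41.2 tcp [0.4443 0.134  0.2472] rack [-89.3  -7.7] yawY 178.1 F [  0.7708 -14.1599  10.9933] M [-4.1123 -0.3112 -0.0498] w 13.544343243274119 30.006389915943146 J [ 37.  18. -33.   0. -39. -39.]
time_s: 41.52
tcp_pos: [0.4442, 0.1342, 0.2472]
ee_rot: [[-0.168, -0.986, -0.004], [-0.986, 0.168, -0.007], [0.007, 0.003, -1.0]]
wrist_force: [-0.1, -13.0, 10.2]
gripper_width: 0.165
gripper_force: 30.9
shift [ 0.5 -0.4  2.6] rot [ 0.2 -0.4 -3.9]
t 41.5 tcp [0.4442 0.1342 0.2472] rack [-89.4  -7.5] yawY 170.4 F [ -0.1396 -12.9927  10.1534] M [-3.6546  0.0165  0.6734] w 14.350734792861383 30.909290241252165 J [ 37.  18. -33.   0. -39. -47.]
```

```bash
python3 -m creep '[[-0.3,0,0,0,0,0,0],[-0.3,0,0,0,0,0,0],[-0.3,0,0,0,0,0,0],[-0.3,0,0,0,0,0,0],[-0.3,0,0,-40,0,0,0],[-0.3,0,0,-80,0,0,0],[-0.3,0,0,-120,0,0,0],[-0.3,0,0,-120,0,0,0]]'; python3 -m creep '[[-0.3,250,0,0,0,0,0],[-0.3,250,0,0,0,0,0],[-0.3,250,0,0,0,0,0],[-0.3,250,0,0,0,0,0],[-0.3,250,0,0,0,0,0],[-0.3,250,0,0,0,0,0],[-0.3,250,0,0,0,0,0]]'
python3 - <<'E'
from g import *
p,d,c=cap('scene'); cv2.imwrite('pics/s5.png',cv2.resize(p[170:320,200:400,::-1],(800,600)))
for n in ['scene','side']:
    p,d,c=cap(n); W=world(d,c); z=W[...,2]
    q=W[(abs(z-.08)<.006)&(abs(W[...,0]-.443)<.06)&(abs(W[...,1]-.13)<.06)]
    if len(q): b=cv2.minAreaRect(q[:,:2].astype(np.float32)); print(n,torack(b[0]),b)
    q=W[np.isfinite(z)&(abs(z-.0405)<.0025)]; k=(q[:,:2]-O)*1000@np.stack([RX,RY],1)
    for lo,hi in ((-20,5),(32,56),(85,110)):
        a=k[(k[:,0]>lo)&(k[:,0]<hi)&(k[:,1]>-10)&(k[:,1]<40)]; print(n,len(a),np.percentile(a[:,1],[4,96]).round(1))
    for t in ['mug','jar','carton']:
        o=vision.cut_out(n,t)[0]; print(t,np.nanmedian(W[o['region']],0).round(3))
E
```

```text
time_s: 42.18
tcp_pos: [0.4468, 0.1376, 0.3744]
ee_rot: [[-0.167, -0.986, 0.015], [-0.986, 0.168, 0.008], [-0.01, -0.014, -1.0]]
wrist_force: [0.5, -0.1, -0.8]
gripper_width: 0.35
gripper_force: 0.0
time_s: 42.77
tcp_pos: [0.4006, -0.1148, 0.366]
ee_rot: [[-0.178, -0.984, -0.001], [-0.984, 0.178, -0.0], [0.0, 0.001, -1.0]]
wrist_force: [0.4, -0.6, -0.3]
gripper_width: 0.349
gripper_force: 0.0
scene [-89.19165205  -7.12786201] ((0.4444429874420166, 0.13454394042491913), (0.056072134524583817, 0.018009213730692863), 84.20156860351562)
scene 38 [ 6.5 17.2]
scene 40 [ 6.3 17.8]
scene 42 [ 6.2 17.9]
mug [0.413 0.402 0.06 ]
jar [ 0.736 -0.175  0.057]
carton [0.535 0.423 0.045]
side [-88.67766088  -6.39042105] ((0.44502827525138855, 0.13522617518901825), (0.05522400513291359, 0.014196028932929039), 85.22514343261719)
side 40 [ 4.5 16.4]
side 31 [ 5.2 17.5]
side 30 [ 4.8 17.5]
mug [0.391 0.391 0.049]
jar [0.615 0.198 0.032]
carton [0.514 0.432 0.046]
```

View pics/s5.png

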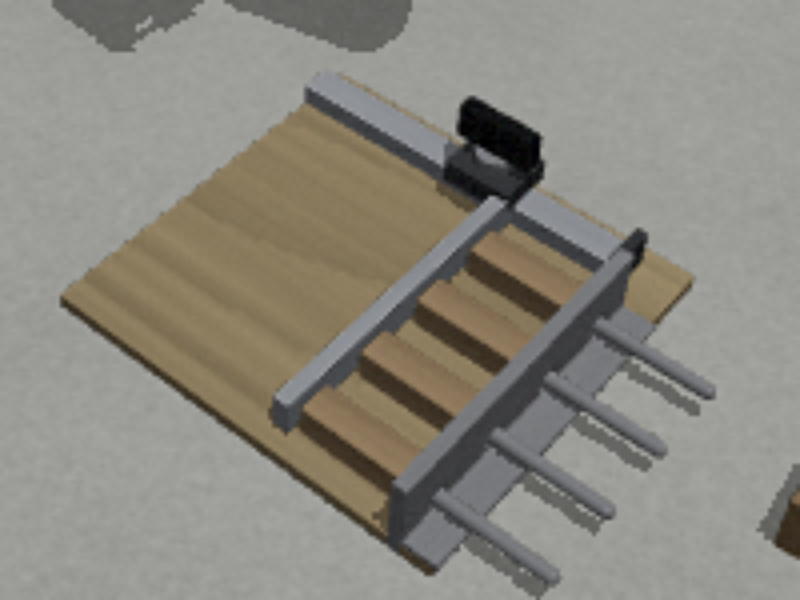

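The crop shows all four handles enclosed, the bar at y 5–17 mm (gate at 0), and the knob along the rail (84.2°). The mug, jar and carton haven't moved: the side camera's jar reading fell on the rack, but the scene camera's matches the start.

```bash
python3 -c "
from station import r
print(r.finish_job())"
```

```text
the job is handed in; nothing more can be done
None
```

All four skewers are in the rack with their handles against the flange, the gate is fully forward, the knob is tight, and the job is handed in (about 43 s used); hand-in gave no verdict.

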